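# Rebuild the canister landing buffer and close its hood

### The job

Rebuild the landing buffer in the hinged housing: put the amber spacer that was left lying on its round plate back in the parts tray, lay every black disc that is on the worktop flat in one stack centred on the plate, and top the stack with the knobbed steel cap from the tray, knob up and centred. Only then lower the hood until it is fully closed, without letting it slam. Leave the other two spacers and the steel ring in the tray, and do not disturb the canister, flashlight or cup.

Things in the scene. Friction and masses are not known exactly. Their poses are not given: they have to be found in the camera images.
- housing: The buffer housing: fixed dark steel base, 200 x 200 mm, walls 30 mm high and 4 mm thick, inside floor 4 mm up; in its middle a fixed round plate, 84 mm across, whose top is 12 mm above the worktop. Origin under its centre, on the worktop; its x axis points to the hinge side, z up
- plate_top (a point): Centre of the round plate's top face, 12 mm above the worktop; the stack stands here
- hood (a joint): Hinge angle of the sheet-steel hood, in rad: 0 fully closed on the base, grows as it opens (about 1.7 to 1.95 at the start, limit 2.05). The hood is a 204 x 206 mm cover 88 mm deep, open below; the stiff hinge holds it at any angle (about 2 N at the handle moves it). Closed, its top is 119 mm above the worktop
- hood_hinge (a point): Middle of the hinge line, 100 mm from the housing's centre along the housing's x axis, 30.5 mm above the worktop; the hinge line runs along the housing's y axis
- hood_handle (a point): Middle of the hood's bar handle, a round bar about 10 mm thick, 100 mm long, parallel to the hinge line, 35 mm clear of the hood's front wall. It lies 237 mm out from the hinge line and 65 mm up when closed, so 137 mm from the housing's centre and 95 mm above the worktop; with the hood open it is the topmost part and can be pinched from above
- tray: Fixed green painted parts tray, 260 x 190 mm (x, y), walls 45 mm high and 5 mm thick, inside floor 5 mm up. Origin under its centre
- cap: Steel cap: disc 62 mm across and 10 mm thick with a round knob on top, 24 mm across and 22 mm tall (32 mm overall). Origin at the centre of its underside, z up through the knob. Starts in the tray
- ring: Flat steel ring, 60 mm outside, 36 mm inside, 10 mm thick, lying in the tray; not wanted. Origin at the centre of its underside
- spacer_1: Amber plastic strip spacer, bar 110 x 24 x 14 mm (x, y, z), lying in the tray. Origin at the centre of its underside
- spacer_2: The same kind of amber spacer, lying in the tray
- spacer_3: The same kind of amber spacer, left lying on the housing's round plate at the start
- canister: Brass tube canister with grey felt ends, 206 mm long, 72 mm across, lying on the worktop; leave alone. Origin at the centre of its underside
- flashlight: Knurled steel flashlight, 160 mm long, 40 mm across the head, lying on the worktop; leave alone. Origin at its underside
- cup: White melamine cup, 76 mm across the rim and 72 mm tall, standing on the worktop; leave alone. Origin at the centre of its underside
- disc_1: Black hard-plastic buffer disc, 64 mm across, 10 mm thick, 30 to 65 g, lying flat on the worktop at the start; origin at the centre of its underside, z along its axis. Four to six of the six discs are present
- disc_2: Another black buffer disc of the same kind; may be absent
- disc_3: Another black buffer disc of the same kind; may be absent
- disc_4: Another black buffer disc of the same kind; may be absent
- disc_5: Another black buffer disc of the same kind; may be absent
- disc_6: Another black buffer disc of the same kind; may be absent
Things that resemble listed ones, but are neither listed nor needed, are in the scene too. Leave any brown or turquoise look-alike of the disc_4 alone.

How it is judged:
By the outcome, as a careful person would: the job done as asked, in the order asked, and still so for the second after the job is handed in, with the robot touching nothing.
Of disc_1, disc_2, disc_3, disc_4, disc_5, disc_6 only 4 to 6 are there at a start; the rules pass over those that are not, and their reading is None.
At some moment in a run one of disc_1, disc_2, disc_3, disc_4, disc_5, disc_6 may be knocked a few centimetres aside while the robot is not near it.
Once in a run the grip may slacken for a moment while it holds something.
It also fails if it takes over 210 s, if anything falls off the work surface, if the arm or the gripper's body presses on something with over 40 N, if the wrist force passes 120 N, or if a joint passes its speed limit or range.

### The arm

A 7-joint arm with a two-finger parallel gripper is mounted at the origin on the work surface. World frame = base frame: x ahead of the robot, y to its left, z up, the work surface at z = 0. Lengths are in m, angles in rad, forces in N, time in s.
With the tool pointing down it reaches from about 0.4 to 0.875 m from the base axis. Payload 19.3 kg.
Tool frame: the origin (TCP) lies on the centre line of the jaws, within the pads' length; the fingertips stand 14 mm ahead of it and the grasp point (between the pads) lies 5 mm behind it; z points along the fingers, y is the line along which they close (so a half turn about z gives the same grasp; the last joint's range is limited). The gripper opens to 85 mm and grips with 20 to 120 N. Pads are 22 mm wide; open, the fingers measure 114 mm over their backs; the gripper's body (76 mm by 85 mm) begins 54 mm behind the grasp point. The pads swing forward as they close: fully open they stand 13 mm farther back than shut.
Start: joints at [-1.419, 0.521, -0.036, 1.599, 0.021, 1.021, -0.113], TCP at [0.138, 0.61, 0.222] pointing down, gripper open.
Joint ranges: [-2.91, 2.91], [-0.3, 2.13], [-1.5, 1.42], [0.17, 2.43], [-1.26, 4.41], [0.16, 1.93], [-2.52, 2.52]. Speed limits (rad/s): [1.89, 1.89, 2.39, 2.39, 3.01, 3.01, 3.01].

### API

Orientations are given as [roll, pitch, yaw] about the fixed x, y, z axes, in that order (R = Rz(yaw) Ry(pitch) Rx(roll)).
In Python, from workcell import bot, grab_frame, regions_of gives the robot as it stands. The module is installed in compiled form; this text tells all that it offers.
- The arm moves only by the tool play_rows, never from a script. Its argument "plan" is a list of rows, each a list of 3 entries, a list of its own where there are three numbers: the shift along the tool's x, y, z in units of 2.5 cm (1.0 is 2.5 cm), then the turn, a rotation vector about the tool's x, y, z in units of 0.15 rad (1.0 is 0.15 rad), then the closure, from -1 (fully open) to 1 (shut). In form: [[[tx, ty, tz], [rx, ry, rz], jaw], ...]. A call has 1 to 20 rows; each row shifts and turns the commanded pose from where the row before left it, along the tool's axes as they then stand; what a row does not reach is not made up. A row lasts 1/8 s, in which the tool goes at most 62.5 mm and 10.7 degrees, less where a joint would pass 70% of its speed; a pose out of reach is approached as far as the arm can. A call with a number of a shift or a turn outside -1 to 1 is refused whole. A call with a gripper value outside its range is refused whole. The fingers move at their own pace and stop on an object; "newtons" is the grip in N (left out, the last holds). Time passes only in rows, so rows that do not move let the fingers close. It gives the time, the measured TCP pose, the force, the opening and the grip force at its end, in the units of the state.
- bot.observe(): the state, without advancing time (a new reading comes with each control period).
- grab_frame(name): name is "scene" or "side" or "wrist"; returns a dict with "pixels" (384x512x3 uint8, red, green, blue), "depth" (384x512 float32, m along the optical axis (not along the pixel's ray), 0 where there is no reading), "camera_matrix" (3x3 intrinsics, pixels), "R" (3x3) and "t" (3): a world point X has camera coordinates R X + t. Camera axes: x right, y down, z forward; pixel columns grow to the right and rows downward; lengths in m; the calibration is good to about 2 mm. The wrist camera is an equidistant fisheye: a pixel r from the principal point sees the ray r / f radians off the axis. A picture is of the moment at which its call begins.
- bot.job_done(): hands the job in; it is judged then, once.
Trained networks look in the newest picture that a camera, given by its name, has taken for a name from the list of things; names that differ only in an ending like _2 or _b are one class to them, and where a whole thing is asked for, a point or a joint stands for the part that bears it (a point fixed in the world has none). Each returns a list of dicts, best first, with "p" (0 to 1); they miss things now and then, are a little off and sometimes report something else, mostly with a low value. They report only what shows in the picture. A call takes as long as a camera call. They do not tell look-alikes from the thing itself.
- regions_of(thing, camera): "mask" (384x512 bool, what is visible of it) and "box" ([left, top, right, bottom] in pixels, round what is visible of it).
The state is a dict: "clock": time; "qpos": joint angles; "qd": joint speeds; "joint_efforts": joint torques, N m; "position": TCP position; "tool_rot": TCP orientation; "force": force on the tool from outside, world axes, zero at the start; "moment": the same for the moment, N m; "grip_width": finger opening in m; "finger_force": force on a finger pad.
Only numpy, scipy, OpenCV 4.12 (cv2) and the standard library are available. Lean on these libraries where they do the work, as an engineer would, in place of code of your own. Each camera call takes 0.05 s, during which the arm holds its last target. There are 200 camera calls.

## Working session

There is one attempt and no reset: what is moved stays moved. The work goes in short steps, Python scripts to look and compute and a tool call to move; the robot and the scene stay as the last step left them, time stands still between calls to the robot, and variables do not carry over. Pictures are saved under pics/ and viewed, at most 14 in all, crops included, and the job is handed in when it is done.

Besides the shell and the picture viewer there is one more tool, called after "Emit:" as name([rows], argument=value, ...), one row to a line, values as JSON. play_rows: Moves the arm, as the interface text tells. Its arguments: {"type":"object","properties":{"plan":{"type":"array"},"newtons":{"type":"number"}},"required":["plan"]}

```bash
mkdir -p pics; python3 - <<'E'
from workcell import bot, grab_frame, regions_of
import cv2,numpy as np
s=bot.observe(); print({k:np.round(v,3).tolist() for k,v in s.items()})
ims=[]
for c in ("scene","side"):
    f=grab_frame(c); ims.append(f["pixels"]); print(c,np.round(f["camera_matrix"],1).tolist(),np.round(f["R"],3).tolist(),np.round(f["t"],3).tolist())
    cv2.imwrite(f"pics/{c}0.png",cv2.resize(f["pixels"][:,:,::-1],(800,600)))
E
```

```text
{'clock': 0.0, 'qpos': [-1.419, 0.522, -0.036, 1.6, 0.021, 1.021, -0.113], 'qd': [-0.0, 0.002, 0.002, -0.001, 0.002, 0.001, -0.001], 'joint_efforts': [-0.001, -92.711, 1.979, -36.994, 0.018, 0.008, 0.0], 'position': [0.137, 0.609, 0.221], 'tool_rot': [-3.14, 0.0, 2.92], 'force': [0.521, -0.417, -0.522], 'moment': [0.031, -0.001, 0.016], 'finger_force': 0.0, 'grip_width': 0.085}
scene [[367.8, 0.0, 257.0], [0.0, 367.8, 192.8], [0.0, 0.0, 1.0]] [[0.866, 0.5, -0.01], [0.422, -0.741, -0.523], [-0.269, 0.449, -0.852]] [-0.481, -0.194, 1.082]
side [[473.0, 0.0, 250.3], [0.0, 473.0, 196.2], [0.0, 0.0, 1.0]] [[0.995, -0.104, -0.0], [-0.069, -0.656, -0.752], [0.078, 0.748, -0.659]] [-0.577, 0.099, 1.087]
```

View pics/scene0.png

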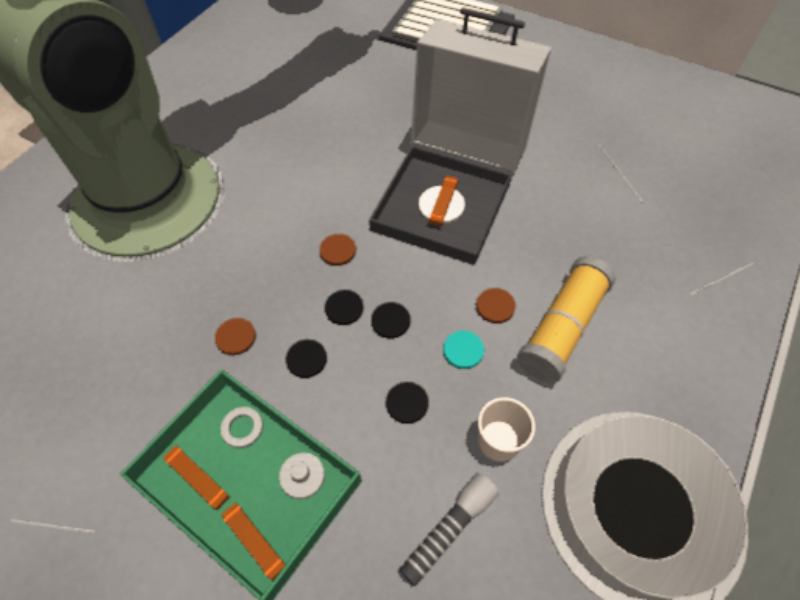

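View pics/side0.png

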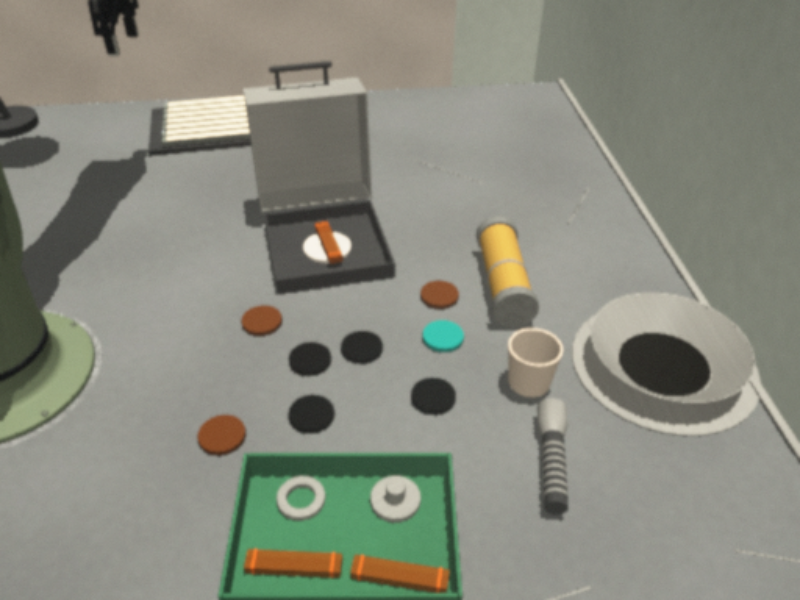

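The pictures show four black discs (scene view (344,307), (391,320), (307,358), (407,402)), with brown and turquoise look-alikes beside them. The hood is open with its handle at the back, the spacer is on the plate at (445,201), and the cap is in the tray at (301,474).

```bash
cat > h.py <<'E'
from workcell import bot, grab_frame, regions_of
import cv2,numpy as np
def pts(f,m):
    v,u=np.nonzero(m&(f["depth"]>0)); z=f["depth"][v,u]; K=f["camera_matrix"]
    c=np.stack([(u-K[0,2])/K[0,0]*z,(v-K[1,2])/K[1,1]*z,z],1)
    return (c-f["t"])@f["R"]
def plane(f,uv,h):
    K=f["camera_matrix"]; d=np.array([(uv[0]-K[0,2])/K[0,0],(uv[1]-K[1,2])/K[1,1],1])@f["R"]
    o=-f["R"].T@f["t"]; return o+d*(h-o[2])/d[2]
def proj(f,X):
    c=f["R"]@X+f["t"]; K=f["camera_matrix"]; return (K@c)[:2]/c[2]
def top(f,m,h):
    """outline at height h -> centre by min-area rect of rectified points"""
    v,u=np.nonzero(m); return np.array([plane(f,(a,b),h)[:2] for a,b in zip(u,v)],np.float32)
def col(f,m): return f["pixels"][m].mean(0).round().astype(int).tolist()
E
python3 - <<'E'
from h import *
for c in ("scene","side"):
    f=grab_frame(c)
    for th,h in (("disc_1",.01),("cap",.015),("ring",.015),("spacer_1",.019),("canister",.036),("flashlight",.02),("cup",.07),("tray",.045),("housing",.03),("hood",.1),("hood_handle",.2)):
        for r in regions_of(th,c):
            if r["p"]<.3: continue
            m=r["mask"]; P=pts(f,m); t=top(f,m,h); rc=cv2.minAreaRect(t)
            print(c,th,round(r["p"],2),r["box"],"med",P.mean(0).round(3),"z",np.percentile(P[:,2],[5,50,95]).round(3),"rect",np.round(rc[0],3),np.round(rc[1],3),round(rc[2],1),col(f,m))
E
```

```text
scene disc_1 0.95 [248.3, 246.0, 272.8, 271.1] med [ 0.63  -0.112  0.011] z [0.008 0.011 0.013] rect [ 0.63  -0.111] [0.06  0.061] 75.7 [35, 33, 32]
scene disc_1 0.91 [137.7, 200.6, 161.3, 224.5] med [ 0.338 -0.151  0.011] z [0.007 0.011 0.014] rect [ 0.337 -0.15 ] [0.062 0.067] 37.6 [132, 72, 39]
scene disc_1 0.85 [305.3, 184.4, 332.3, 209.0] med [0.673 0.106 0.011] z [0.009 0.011 0.014] rect [0.672 0.107] [0.058 0.063] 2.0 [136, 73, 38]
scene disc_1 0.83 [238.4, 195.5, 265.1, 218.5] med [ 0.538 -0.002  0.011] z [0.009 0.011 0.014] rect [ 0.536 -0.001] [0.056 0.058] 29.7 [31, 30, 29]
scene disc_1 0.82 [183.3, 214.6, 209.0, 239.4] med [ 0.459 -0.126  0.011] z [0.005 0.011 0.014] rect [ 0.458 -0.126] [0.063 0.066] 33.9 [37, 35, 34]
scene disc_1 0.79 [283.6, 212.6, 306.0, 235.2] med [0.662 0.008 0.011] z [0.008 0.011 0.013] rect [0.661 0.009] [0.06 0.06] 29.7 [49, 192, 175]
scene disc_1 0.65 [204.2, 186.0, 238.1, 207.2] med [ 0.458 -0.019  0.011] z [0.003 0.011 0.013] rect [ 0.457 -0.018] [0.066 0.065] 60.3 [39, 37, 36]
scene disc_1 0.65 [204.7, 149.9, 228.0, 169.1] med [0.386 0.076 0.
[... 4861 characters left out ...]
, 360.5, 255.3] med [ 0.771 -0.095  0.043] z [0.004 0.046 0.071] rect [ 0.763 -0.12 ] [0.135 0.073] 73.7 [158, 145, 126]
side tray 0.64 [144.8, 289.8, 294.8, 384.0] med [ 0.488 -0.309  0.013] z [0.003 0.005 0.044] rect [ 0.491 -0.326] [0.19 0.26] 84.0 [78, 130, 91]
side housing 0.82 [158.1, 41.3, 251.7, 191.3] med [0.48  0.368 0.077] z [0.002 0.038 0.227] rect [0.492 0.557] [0.28  0.884] 5.6 [105, 103, 96]
side hood 0.92 [158.1, 38.2, 240.4, 137.1] med [0.473 0.439 0.112] z [0.022 0.109 0.229] rect [0.481 0.536] [0.256 0.611] 5.4 [115, 113, 104]
side hood_handle 0.75 [153.8, 39.7, 237.9, 139.9] med [0.473 0.429 0.115] z [0.023 0.11  0.229] rect [0.485 0.338] [0.218 0.514] 5.9 [115, 112, 103]
```

Emit:
play_rows([
  [[0,0,-0.62],[0,0,1],-1],
  [[0,0,-0.62],[0,0,1],-1],
  [[0,0,-0.62],[0,0,1],-1],
  [[0,0,-0.62],[0,0,1],-1],
  [[0,0,-0.62],[0,0,1],-1],
  [[0,0,-0.62],[0,0,1],-1],
  [[0,0,-0.62],[0,0,1],-1],
  [[0,0,-0.62],[0,0,1],-1],
  [[0,0,-0.62],[0,0,1],-1],
  [[-1,1,0],[0,0,0],-1],
  [[-1,1,0],[0,0,0],-1],
  [[-1,1,0],[0,0,0],-1],
  [[-1,1,0],[0,0,0],-1],
  [[-1,1,0],[0,0,0],-1],
  [[-1,1,0],[0,0,0],-1],
], newtons=40)

```text
clock: 3.18
position: [0.2881, 0.4586, 0.3612]
tool_rot: [3.142, -0.0, 1.57]
force: [-0.2, 0.5, 0.3]
grip_width: 0.0855
finger_force: 0.0
```

Emit:
play_rows([
  [[-1,1,0],[0,0,0],-1],
  [[-1,1,0],[0,0,0],-1],
  [[-1,1,0],[0,0,0],-1],
  [[-1,1,0],[0,0,0],-1],
  [[-1,1,0],[0,0,0],-1],
  [[-1,1,0],[0,0,0],-1],
  [[-1,1,0],[0,0,0],-1],
  [[-1,1,0],[0,0,0],-1],
  [[0,0,0],[0,0,0],-1],
  [[0,0,0],[0,0,0],-1],
])

```text
clock: 4.42
position: [0.4868, 0.2598, 0.361]
tool_rot: [-3.141, -0.0, 1.57]
force: [0.3, 0.9, 0.2]
grip_width: 0.0855
finger_force: 0.0
```

```bash
python3 - <<'E'
from h import *
s=bot.observe(); print({k:np.round(v,4).tolist() for k,v in s.items() if k in("clock","position","tool_rot","qpos")})
f=grab_frame("wrist"); np.savez("w.npz",**f); print(np.round(f["camera_matrix"],1).tolist(),np.round(f["R"],3).tolist(),np.round(-f["R"].T@f["t"],3).tolist())
cv2.imwrite("pics/w1.png",cv2.resize(f["pixels"][:,:,::-1],(800,600)))
E
```

```text
{'clock': 4.425, 'qpos': [-0.9675, 0.3083, 0.4932, 1.6195, -0.1522, 1.2522, -0.4469], 'position': [0.4868, 0.2598, 0.361], 'tool_rot': [-3.1413, -0.0002, 1.57]}
[[297.3, 0.0, 256.0], [0.0, 297.3, 189.0], [0.0, 0.0, 1.0]] [[1.0, -0.0, 0.0], [-0.0, -0.948, 0.317], [0.0, -0.317, -0.948]] [0.487, 0.342, 0.512]
```

View pics/w1.png

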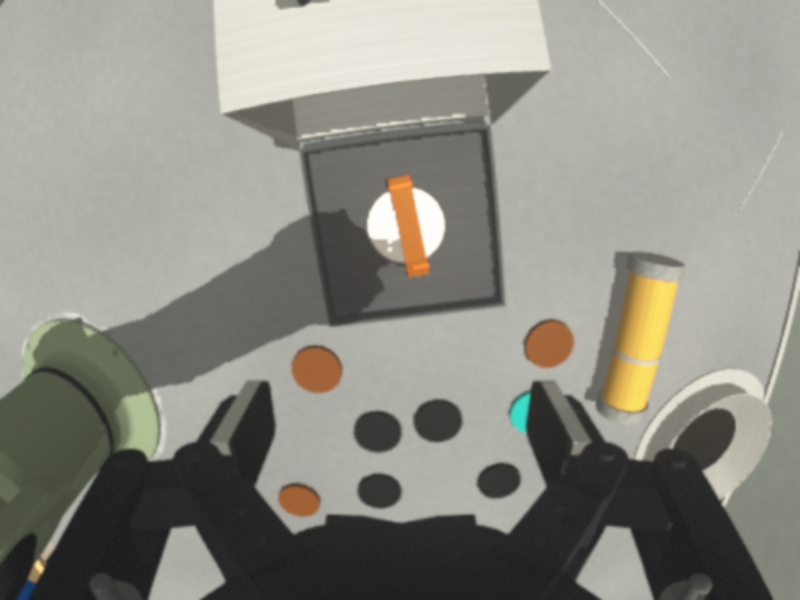

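The wrist picture shows the plate at (406,224) of the 800-pixel view with the spacer lying across it, and the hood open at the top. Next I measure the plate, housing yaw and spacer in all three cameras.

```bash
cat >> h.py <<'E'
def rays(f,u,v,fish):
    K=f["camera_matrix"]; x=(np.asarray(u,float)-K[0,2])/K[0,0]; y=(np.asarray(v,float)-K[1,2])/K[1,1]
    if fish:
        r=np.hypot(x,y)+1e-9; s=np.tan(r)/r; x=x*s; y=y*s
    return np.stack([x,y,np.ones_like(x)],1)
def cloud(f,m,fish=False):
    v,u=np.nonzero(m&(f["depth"]>0)); return (rays(f,u,v,fish)*f["depth"][v,u][:,None]-f["t"])@f["R"]
def flat(f,m,h,fish=False):
    v,u=np.nonzero(m); d=rays(f,u,v,fish)@f["R"]; o=-f["R"].T@f["t"]; return (o+d*((h-o[2])/d[:,2])[:,None])[:,:2].astype(np.float32)
def near(f,c,r,fish,h=.012):
    m=np.ones(f["depth"].shape,bool); P=flat(f,m,h,fish).reshape(*m.shape,2); return np.hypot(*(P-c).transpose(2,0,1))<r
E
python3 - <<'E'
from h import *
for c in ("scene","side","wrist"):
    f=grab_frame(c); fi=c=="wrist"; p=f["pixels"].astype(int); n=near(f,(.49,.25),.06,fi)
    wh=n&(p.min(2)>150); og=n&(p[...,0]-p[...,2]>60)
    k=flat(f,wh,.012,fi); (x,y),r=cv2.minEnclosingCircle(k); rc=cv2.minAreaRect(flat(f,near(f,(.49,.25),.09,fi)&(p[...,0]-p[...,2]>60),.026,fi))
    print(c,"plate",np.round((x,y,r),4),"spacer",np.round(rc[0],4),np.round(rc[1],4),round(rc[2],1))
    C=cloud(f,np.ones_like(n),fi)
    q=C[(C[:,2]>.2)&(C[:,1]>.3)&(C[:,0]>.3)&(C[:,0]<.65)&(C[:,1]<.65)]
    hz=C[(C[:,2]>.024)&(C[:,2]<.034)&(C[:,0]>.36)&(C[:,0]<.64)&(C[:,1]>.12)&(C[:,1]<.335)]
    print("  high z",np.percentile(q[:,2],[50,90,99]).round(3) if len(q) else 0, "rim",np.round(cv2.minAreaRect(hz[:,:2].astype(np.float32)),3) if 0 else cv2.minAreaRect(hz[:,:2].astype(np.float32)))
    t=q[q[:,2]>np.percentile(q[:,2],99)-.02] if len(q) else q
    if len(t): print("  top",len(t),cv2.minAreaRect(t[:,:2].astype(np.float32)),t.mean(0).round(3))
E
```

```text
scene plate [0.4932 0.2541 0.043 ] spacer [0.4968 0.2526] [0.0255 0.1169] 11.8
  high z [0.228 0.254 0.264] rim ((0.49406692385673523, 0.24999725818634033), (0.2012145221233368, 0.19416572153568268), 6.9113383293151855)
  top 204 ((0.47039878368377686, 0.44607460498809814), (0.10727604478597641, 0.011922716163098812), 8.650684356689453) [0.473 0.446 0.259]
side plate [0.4918 0.2532 0.0431] spacer [0.4949 0.2487] [0.0264 0.1217] 11.8
  high z [0.226 0.257 0.263] rim ((0.49234265089035034, 0.2474452257156372), (0.20030514895915985, 0.198802649974823), 6.961729526519775)
  top 191 ((0.4674275815486908, 0.4430537819862366), (0.10924579203128815, 0.016324222087860107), 8.01574993133545) [0.467 0.442 0.257]
wrist plate [0.4937 0.255  0.0428] spacer [0.4961 0.2561] [0.0256 0.1103] 12.3
  high z [0.226 0.229 0.231] rim ((0.493587464094162, 0.25121283531188965), (0.2011576145887375, 0.19252322614192963), 7.126363754272461)
  top 11902 ((0.47221508622169495, 0.4189775586128235), (0.20685525238513947, 0.0834234356880188), 7.203340530395508) [0.466 0.408 0.226]
```

Emit:
play_rows([
  [[-0.21,0.37,0],[0,0,0],-0.2],
  [[0,0,1],[0,0,-0.7],-0.2],
  [[0,0,1],[0,0,-0.7],-0.2],
  [[0,0,1],[0,0,0],-0.2],
  [[0,0,1],[0,0,0],-0.2],
  [[0,0,1],[0,0,0],-0.2],
  [[0,0,1],[0,0,0],-0.2],
  [[0,0,1],[0,0,0],-0.2],
  [[0,0,1],[0,0,0],-0.2],
  [[0,0,1],[0,0,0],-0.2],
  [[0,0,1],[0,0,0],-0.2],
  [[0,0,0.6],[0,0,0],-0.2],
  [[0,0,0.6],[0,0,0],-0.2],
  [[0,0,0.5],[0,0,0],-0.2],
  [[0,0,0.4],[0,0,0],-0.2],
  [[0,0,0],[0,0,0],-0.2],
  [[0,0,0],[0,0,0],-0.2],
])

```text
clock: 6.75
position: [0.4966, 0.2541, 0.059]
tool_rot: [3.141, -0.0, 1.78]
force: [0.7, -0.9, 0.1]
grip_width: 0.051
finger_force: 0.0
```

Emit:
play_rows([
  [[0,0,0.5],[0,0,0],-0.2],
  [[0,0,0.4],[0,0,0],-0.2],
  [[0,0,0.28],[0,0,0],-0.2],
  [[0,0,0],[0,0,0],-0.2],
  [[0,0,0],[0,0,0],1],
  [[0,0,0],[0,0,0],1],
  [[0,0,0],[0,0,0],1],
  [[0,0,0],[0,0,0],1],
  [[0,0,0],[0,0,0],1],
  [[0,0,-0.3],[0,0,0],1],
], newtons=50)

```text
clock: 8.0
position: [0.4962, 0.2539, 0.0365]
tool_rot: [-3.141, 0.0, 1.78]
force: [0.3, -0.3, 0.7]
grip_width: 0.0001
finger_force: 0.0
```

```bash
python3 - <<'E'
from h import *
f=grab_frame("side"); cv2.imwrite("pics/s2.png",cv2.resize(f["pixels"][110:220,150:300,::-1],(800,587)))
C=cloud(f,near(f,(.49,.25),.08,0)&(f["pixels"][...,0].astype(int)-f["pixels"][...,2]>60)); print(np.percentile(C[:,2],[5,50,95]))
E
```

```text
[0.01787028 0.02498444 0.02783626]
```

View pics/s2.png

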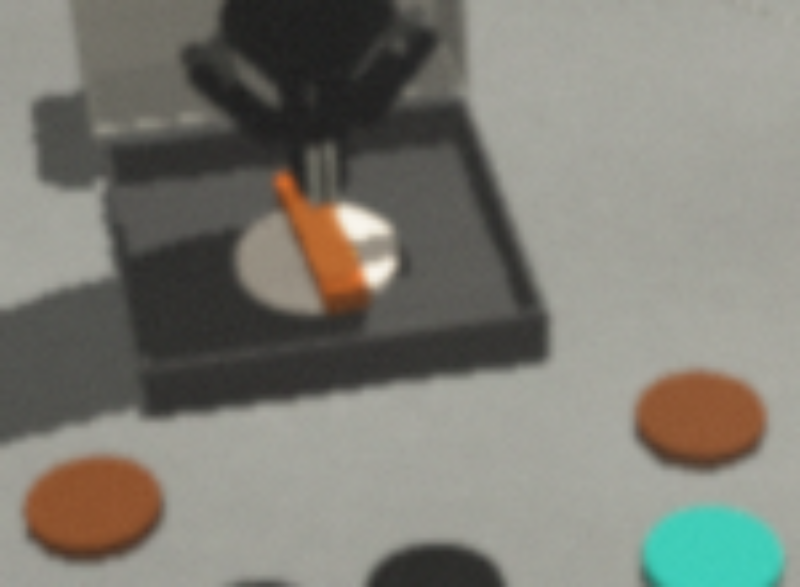

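Emit:
play_rows([
  [[0,0,-1],[0,0,0],0],
  [[0,0,-1],[0,0,0],-0.4],
  [[0,0,-1],[0,0,0],-0.4],
  [[0,0,-1],[0,0,0],-0.4],
  [[0,0,0],[0,0,0],-0.4],
  [[0,0,0],[0,0,0],-0.4],
])

```text
clock: 8.8
position: [0.4961, 0.2541, 0.1363]
tool_rot: [-3.141, -0.0, 1.78]
force: [-0.1, 0.1, -0.3]
grip_width: 0.0596
finger_force: 0.0
```

```bash
python3 - <<'E'
from h import *
for c in ("scene","side","wrist"):
    f=grab_frame(c); fi=c=="wrist"; p=f["pixels"].astype(int); m=near(f,(.49,.25),.09,fi)&(p[...,0]-p[...,2]>60)
    rc=cv2.minAreaRect(flat(f,m,.026,fi)); C=cloud(f,m,fi)
    print(c,np.round(rc[0],4),np.round(rc[1],4),round(rc[2],1),np.percentile(C[:,2],[5,25,50,75,95]).round(3))
    if fi: cv2.imwrite("pics/w3.png",cv2.resize(f["pixels"][:,:,::-1],(800,600)))
E
```

```text
scene [0.4968 0.2526] [0.026 0.117] 12.2 [0.016 0.026 0.027 0.028 0.03 ]
side [0.4952 0.2484] [0.0264 0.1224] 12.1 [0.01  0.023 0.025 0.026 0.028]
wrist [0.4959 0.2572] [0.0253 0.1093] 12.0 [0.016 0.025 0.025 0.026 0.026]
```

View pics/w3.png

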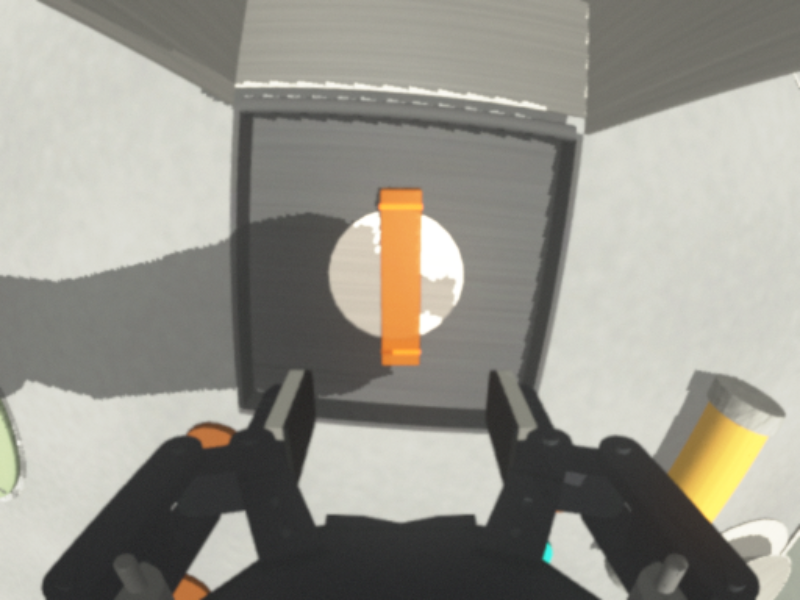

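The spacer hasn't moved, so the fingers closed above it. I'll measure the true fingertip height from the wrist depth.

```bash
python3 - <<'E'
from h import *
s=bot.observe(); f=grab_frame("wrist"); m=np.zeros((384,512),bool); m[225:300,150:360]=1
C=cloud(f,m,True)-s["position"]
C=C[np.hypot(C[:,0],C[:,1])<.07]; C=C[C[:,2]>-.06]
print(s["position"],len(C)); 
for lo in range(-30,60,5):
    q=C[(C[:,2]>lo/1e3)&(C[:,2]<=(lo+5)/1e3)]
    if len(q): print(lo,len(q),q.min(0).round(3),q.max(0).round(3))
E
```

```text
[0.49607297 0.25389153 0.13594514] 4706
10 26 [-0.031 -0.012  0.013] [0.031 0.016 0.015]
15 186 [-0.037 -0.016  0.015] [0.033 0.019 0.02 ]
20 348 [-0.043 -0.016  0.02 ] [0.041 0.019 0.025]
25 399 [-0.043 -0.017  0.025] [0.042 0.019 0.03 ]
30 435 [-0.044 -0.017  0.03 ] [0.042 0.019 0.035]
35 472 [-0.044 -0.017  0.035] [0.042 0.019 0.04 ]
40 514 [-0.044 -0.015  0.04 ] [0.042 0.019 0.045]
45 411 [-0.043 -0.013  0.045] [0.041 0.019 0.05 ]
50 565 [-0.043 -0.009  0.05 ] [0.038 0.021 0.055]
55 300 [-0.044 -0.     0.055] [0.039 0.022 0.06 ]
```

Emit:
play_rows([
  [[0,0,1],[0,0,0],-0.3],
  [[0,0,1],[0,0,0],-0.3],
  [[0,0,1],[0,0,0],-0.3],
  [[0,0,0.8],[0,0,0],-0.3],
  [[0,0,0.4],[0,0,0],-0.3],
  [[0,0,0.3],[0,0,0],-0.3],
  [[0,0,0.1],[0,0,0],-0.3],
  [[0,0,0.1],[0,0,0],-0.3],
  [[0,0,0],[0,0,0],-0.3],
  [[0,0,0],[0,0,0],-0.3],
])

```text
clock: 10.25
position: [0.4965, 0.2541, 0.0194]
tool_rot: [3.141, -0.0, 1.78]
force: [0.0, -0.3, 0.1]
grip_width: 0.0553
finger_force: 0.0
```

```bash
cat >> h.py <<'E'
def tips():
    s=bot.observe(); f=grab_frame("wrist"); m=np.zeros((384,512),bool); m[225:300,150:360]=1
    C=cloud(f,m,True); D=C-s["position"]; C=C[(np.hypot(D[:,0],D[:,1])<.05)&(f["pixels"][m&(f["depth"]>0)].max(1)<140)]
    print("pos",np.round(s["position"],4),"w",round(float(s["grip_width"]),4),"F",np.round(s["force"],1),"lowest dark z",np.sort(C[:,2])[:12:3].round(4))
E
python3 - <<'E'
from h import *
tips()
f=grab_frame("side"); cv2.imwrite("pics/s4.png",cv2.resize(f["pixels"][110:220,150:300,::-1],(800,587)))
E
```

```text
pos [0.4965 0.2541 0.0194] w 0.0553 F [ 0.  -0.3  0.1] lowest dark z [0.0016 0.002  0.0021 0.0022]
```

View pics/s4.png

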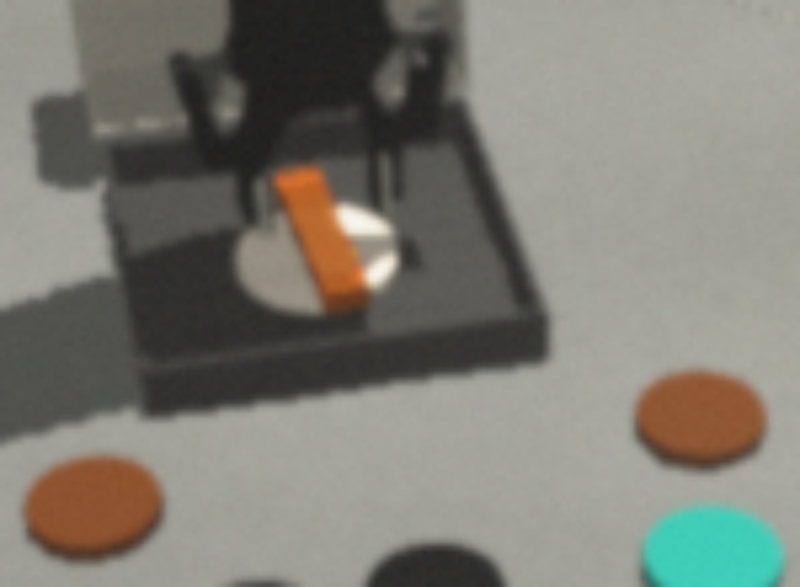

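Emit:
play_rows([
  [[0,0,0.1],[0,0,0],-0.3],
  [[0,0,0.1],[0,0,0],-0.3],
  [[0,0,0.1],[0,0,0],-0.3],
  [[0,0,0.1],[0,0,0],-0.3],
  [[0,0,0],[0,0,0],-0.3],
])

```text
clock: 10.98
position: [0.4963, 0.254, 0.0089]
tool_rot: [-3.141, 0.0, 1.78]
force: [-0.1, 0.5, -0.4]
grip_width: 0.0557
finger_force: 0.0
```

```bash
python3 - <<'E'
from h import *
s=bot.observe(); f=grab_frame("wrist"); p=f["pixels"].astype(int)
m=np.zeros((384,512),bool); m[200:300,150:360]=1
C=cloud(f,m,True); D=C-s["position"]; k=(abs(abs(D[:,0])-.034)<.012)&(abs(D[:,1])<.02)&(D[:,2]>-.005)
print(s["position"],s["force"],np.percentile(C[k][:,2],[0,1,3,5,10,30]).round(4))
for lo in range(0,50,4):
    q=C[k&(C[:,2]>lo/1e3)&(C[:,2]<=(lo+4)/1e3)]; print(lo,len(q),end=" ")
E
```

```text
[0.4962732  0.25398532 0.00888098] [-0.07703476  0.46157973 -0.39772877] [0.0039 0.0099 0.0104 0.0105 0.0108 0.0117]
0 14 4 30 8 2559 12 260 16 0 20 42 24 161 28 264 32 308 36 328 40 330 44 368 48 412
```

Emit:
play_rows([
  [[0,0,0.08],[0,0,0],-0.3],
  [[0,0,0],[0,0,0],1],
  [[0,0,0],[0,0,0],1],
  [[0,0,0],[0,0,0],1],
  [[0,0,0],[0,0,0],1],
  [[0,0,0],[0,0,0],1],
  [[0,0,-0.3],[0,0,0],1],
  [[0,0,-0.3],[0,0,0],1],
  [[0,0,-0.3],[0,0,0],1],
], newtons=50)

```text
clock: 12.15
position: [0.4965, 0.2541, 0.0303]
tool_rot: [3.141, -0.0, 1.78]
force: [0.1, 0.1, -0.4]
grip_width: 0.0224
finger_force: 49.1
```

Emit:
play_rows([
  [[0,0,-1],[0,0,0],1],
  [[0,0,-1],[0,0,0],1],
  [[0,0,-1],[0,0,0],1],
  [[0,0,-1],[0,0,0],1],
  [[-1,-0.22,-0.5],[0,0,0],1],
  [[-1,-0.22,-0.5],[0,0,0],1],
  [[-1,-0.22,0],[0,0,0],1],
  [[-1,-0.22,0],[0,0,0],1],
  [[-1,-0.22,0],[0,0,0],1],
  [[-1,-0.22,0],[0,0,0],1],
  [[-1,-0.22,0],[0,0,0],1],
  [[-1,-0.22,0],[0,0,0],1],
  [[-1,-0.22,0],[0,0,0],1],
  [[-1,-0.22,0],[0,0,0],1],
  [[-1,-0.22,0],[0,0,0],1],
  [[-1,-0.22,0],[0,0,0],1],
  [[-1,-0.22,0],[0,0,0],1],
  [[-1,-0.22,0],[0,0,0],1],
  [[-1,-0.22,0],[0,0,0],1],
  [[-1,-0.22,0],[0,0,0],1],
])

```text
clock: 14.65
position: [0.4921, -0.1575, 0.1547]
tool_rot: [-3.141, -0.0, 1.778]
force: [0.7, 0.4, 0.1]
grip_width: 0.0226
finger_force: 49.1
```

Emit:
play_rows([
  [[-1,-0.22,0],[0,0,0],1],
  [[-1,-0.22,0],[0,0,0],1],
  [[-1,-0.22,0],[0,0,0],1],
  [[-1,-0.22,0],[0,0,0],1],
  [[-1,-0.22,0],[0,0,0],1],
  [[-1,-0.22,0],[0,0,0],1],
  [[-0.7,-0.2,0],[0,0,0.96],1],
  [[0,0,0],[0,0,0.97],1],
  [[0,0,0],[0,0,0.97],1],
  [[0,0,0],[0,0,0.97],1],
  [[0,0,0],[0,0,0.97],1],
  [[0,0,0],[0,0,0.97],1],
  [[0,0,0],[0,0,0.97],1],
  [[0,0,0],[0,0,0.97],1],
  [[0,0,0],[0,0,0.97],1],
  [[0,0,0],[0,0,0.97],1],
  [[0,0,0],[0,0,0.97],1],
  [[0,0,0],[0,0,0.97],1],
  [[0,0,0],[0,0,0.97],1],
  [[0,0,0],[0,0,0],1],
])

```text
clock: 17.15
position: [0.4897, -0.3279, 0.1545]
tool_rot: [3.141, 0.001, -0.111]
force: [-0.1, 0.5, -0.8]
grip_width: 0.0223
finger_force: 49.1
```

```bash
python3 - <<'E'
from h import *
s=bot.observe(); print(np.round(s["position"],4),s["tool_rot"],s["grip_width"],s["finger_force"],s["qpos"].round(2) if hasattr(s["qpos"],"round") else s["qpos"])
f=grab_frame("wrist"); cv2.imwrite("pics/w5.png",cv2.resize(f["pixels"][:,:,::-1],(800,600)))
E
```

```text
[ 0.4897 -0.3279  0.1545] [ 3.14144011e+00  9.23126127e-04 -1.10827006e-01] 0.022256240236382237 49.06550467014313 [-0.08  0.74  0.9   1.79 -0.69  0.97 -0.57]
```

View pics/w5.png

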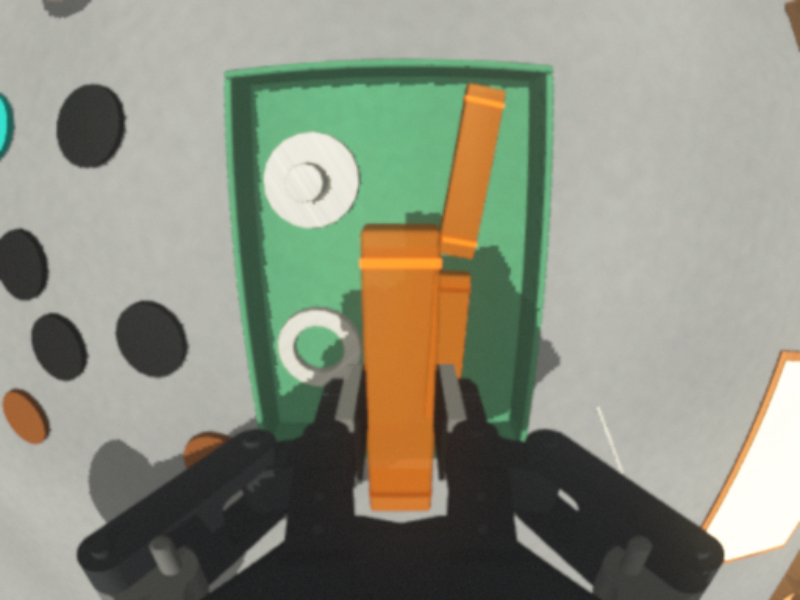

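Emit:
play_rows([
  [[0,0,1],[0,0,0],1],
  [[0,0,1],[0,0,0],1],
  [[0,0,1],[0,0,0],1],
  [[0,0,1],[0,0,0],1],
  [[0,0,0.8],[0,0,0],1],
  [[0,0,0.6],[0,0,0],1],
  [[0,0,0.4],[0,0,0],1],
  [[0,0,0.2],[0,0,0],1],
  [[0,0,0.05],[0,0,0],1],
  [[0,0,0],[0,0,0],1],
  [[0,0,0],[0,0,0],0.2],
  [[0,0,0],[0,0,0],0.2],
  [[0,0,0],[0,0,0],0.2],
  [[0,0,-0.3],[0,0,0],0.2],
  [[0,0,-0.6],[0,0,0],0.2],
  [[0,0,-1],[0,0,0],0.2],
  [[0,0,-1],[0,0,0],0.2],
  [[0,0,-1],[0,0,0],-1],
  [[0,0,-1],[0,0,0],-1],
  [[0,0,-1],[0,0,0],-1],
])

```text
clock: 19.7
position: [0.4907, -0.3273, 0.1528]
tool_rot: [3.141, -0.001, -0.111]
force: [-0.5, -0.2, -0.1]
grip_width: 0.0849
finger_force: 0.0
```

```bash
cat >> h.py <<'E'
def discs(c="scene"):
    f=grab_frame(c); fi=c=="wrist"; out=[]
    for r in regions_of("disc_1",c):
        if r["p"]<.3: continue
        rgb=np.array(col(f,r["mask"])); m=r["mask"]; v,u=np.nonzero(m)
        if rgb.max()>75: continue
        P=cloud(f,m,fi); q=flat(f,m,.01,fi); (x,y),rr=cv2.minEnclosingCircle(q)
        out.append((round(x,4),round(y,4),round(rr,4),np.round(P[:,2].max(),3),round(r["p"],2)))
    print(c); [print("  ",o) for o in out]; return f
E
python3 - <<'E'
from h import *
s=bot.observe(); print(np.round(s["position"],4),s["tool_rot"],s["clock"])
for c in ("scene","side","wrist"): f=discs(c)
for r in regions_of("spacer_1","scene"): 
    f=grab_frame("scene") if 0 else f
f=grab_frame("wrist")
for r in regions_of("spacer_1","wrist"):
    rc=cv2.minAreaRect(flat(f,r["mask"],.019,True)); print(r["p"],np.round(rc[0],3),np.round(rc[1],3),rc[2],np.percentile(cloud(f,r["mask"],True)[:,2],[50,95]))
E
```

```text
[ 0.4907 -0.3273  0.1528] [ 3.14140804e+00 -6.18171092e-04 -1.10631753e-01] 19.7
scene
   (0.4568, -0.019, 0.034, np.float64(0.015), 0.9)
   (0.5383, -0.0017, 0.0325, np.float64(0.015), 0.6)
side
   (0.6275, -0.117, 0.0349, np.float64(0.014), 0.86)
   (0.4474, -0.1327, 0.0332, np.float64(0.013), 0.52)
   (0.5562, -0.0157, 0.019, np.float64(0.013), 0.42)
wrist
   (0.4578, -0.1295, 0.0353, np.float64(0.011), 0.89)
   (0.4573, -0.0237, 0.036, np.float64(0.011), 0.86)
   (0.6275, -0.114, 0.0344, np.float64(0.011), 0.77)
   (0.5355, -0.0067, 0.0362, np.float64(0.011), 0.57)
0.87 [ 0.434 -0.353] [0.026 0.112] 81.06060028076172 [0.01790575 0.01905671]
0.82 [ 0.551 -0.378] [0.027 0.11 ] 73.59658813476562 [0.01806163 0.01934536]
0.62 [ 0.495 -0.327] [0.024 0.108] 84.39533996582031 [0.01798702 0.01917939]
```

Emit:
play_rows([
  [[-0.27,-0.97,0],[0,0,0],-1],
  [[-0.27,-0.97,0],[0,0,0],-1],
  [[-0.27,-0.97,0],[0,0,0],-1],
  [[-0.27,-0.97,0],[0,0,0],-1],
  [[-0.27,-0.97,0],[0,0,0],-1],
  [[-0.27,-0.97,0],[0,0,0],-1],
  [[-0.27,-0.97,0],[0,0,0],-1],
  [[-0.27,-0.97,0],[0,0,0],-1],
  [[0,0,0.7],[0,0,-0.74],-1],
  [[0,0,0.7],[0,0,0],-1],
  [[0,0,0.7],[0,0,0],-1],
  [[0,0,0],[0,0,0],-1],
])

```text
clock: 21.65
position: [0.4578, -0.1286, 0.0976]
tool_rot: [3.142, 0.002, 0.0]
force: [-0.3, 0.4, 0.2]
grip_width: 0.0853
finger_force: 0.0
```

```bash
cat >> h.py <<'E'
def st():
    s=bot.observe(); print({k:np.round(s[k],4).tolist() for k in("clock","position","tool_rot","grip_width","finger_force","force")}); return s
E
python3 - <<'E'
from h import *
st(); discs("wrist")
E
```

```text
{'clock': 21.65, 'position': [0.4578, -0.1286, 0.0976], 'tool_rot': [3.1415, 0.002, 0.0002], 'grip_width': 0.0853, 'finger_force': 0.0, 'force': [-0.3141, 0.3799, 0.1751]}
wrist
   (0.4589, -0.0188, 0.0336, np.float64(0.011), 0.94)
   (0.4579, -0.1246, 0.0321, np.float64(0.011), 0.81)
   (0.5352, -0.0031, 0.0336, np.float64(0.011), 0.66)
```

Emit:
play_rows([
  [[0,-0.1,1],[0,0,0],-1],
  [[0,0,1],[0,0,0],-1],
  [[0,0,1],[0,0,0],-1],
  [[0,0,0.6],[0,0,0],-1],
  [[0,0,0.3],[0,0,0],-0.65],
  [[0,0,0.2],[0,0,0],-0.65],
  [[0,0,0.1],[0,0,0],-0.65],
  [[0,0,0.1],[0,0,0],-0.65],
  [[0,0,0],[0,0,0],-0.65],
])

```text
clock: 22.88
position: [0.4586, -0.126, -0.0091]
tool_rot: [3.142, -0.0, 0.001]
force: [0.8, 0.2, -0.6]
grip_width: 0.0704
finger_force: 0.0
```

```bash
cat >> h.py <<'E'
def fing():
    s=bot.observe(); f=grab_frame("wrist"); m=np.zeros((384,512),bool); m[180:310,130:380]=1
    C=cloud(f,m,True); R=cv2.Rodrigues(np.array([0,0,s["tool_rot"][2]]))[0]; D=(C-s["position"])@R
    w=s["grip_width"]/2; k=(abs(abs(D[:,1])-w-.006)<.009)&(abs(D[:,0])<.02)&(D[:,2]>-.03)
    z=C[k][:,2]; print("finger z hist mm",[(i,int(((z>i/1e3)&(z<=(i+2)/1e3)).sum())) for i in range(-2,30,2)])
E
python3 - <<'E'
from h import *
st(); fing()
E
```

```text
{'clock': 22.875, 'position': [0.4586, -0.126, -0.0091], 'tool_rot': [3.1416, -0.0002, 0.0008], 'grip_width': 0.0704, 'finger_force': 0.0, 'force': [0.8448, 0.1897, -0.5972]}
finger z hist mm [(-2, 2022), (0, 103), (2, 0), (4, 0), (6, 14), (8, 62), (10, 92), (12, 122), (14, 148), (16, 147), (18, 173), (20, 171), (22, 180), (24, 171), (26, 202), (28, 208)]
```

Emit:
play_rows([
  [[0,0,0.1],[0,0,0],-0.65],
  [[0,0,0.08],[0,0,0],-0.65],
  [[0,0,0],[0,0,0],1],
  [[0,0,0],[0,0,0],1],
  [[0,0,0],[0,0,0],1],
  [[0,0,0],[0,0,0],1],
], newtons=50)

```text
clock: 23.68
position: [0.4585, -0.126, -0.0135]
tool_rot: [-3.141, -0.0, 0.001]
force: [-1.6, 0.3, 5.8]
grip_width: 0.0617
finger_force: 52.6
```

```bash
python3 - <<'E'
from h import *
st(); fing()
E
```

```text
{'clock': 23.675, 'position': [0.4585, -0.126, -0.0135], 'tool_rot': [-3.1413, -0.0, 0.0007], 'grip_width': 0.0617, 'finger_force': 52.5841, 'force': [-1.5864, 0.3242, 5.8421]}
finger z hist mm [(-2, 1304), (0, 93), (2, 22), (4, 53), (6, 94), (8, 501), (10, 184), (12, 147), (14, 162), (16, 158), (18, 181), (20, 190), (22, 187), (24, 192), (26, 195), (28, 221)]
```

Emit:
play_rows([
  [[0,0,-0.4],[0,0,0],1],
  [[0,0,-1],[0,0,0],1],
  [[0,0,-1],[0,0,0],1],
  [[0,-0.5,-1],[0,0,0],1],
  [[0.2,-1,-1],[0,0,0],1],
  [[0.2,-1,-0.4],[0,0,0],1],
  [[0.2,-1,0],[0,0,0],1],
  [[0.2,-1,0],[0,0,0],1],
  [[0.2,-1,0],[0,0,0],1],
  [[0.2,-1,0],[0,0,0],1],
  [[0.2,-1,0],[0,0,0],1],
  [[0,-1,0],[0,0,0],1],
  [[0,-1,0],[0,0,0],1],
  [[0,-1,0],[0,0,0],1],
  [[0,-1,0],[0,0,0],1],
  [[0,-1,0],[0,0,0],1],
  [[0,-1,0],[0,0,0],1],
  [[0,-1,0],[0,0,0],1],
  [[0,-0.7,0],[0,0,0],1],
  [[0,0,0],[0,0,0],1],
])

```text
clock: 26.22
position: [0.493, 0.2549, 0.1064]
tool_rot: [3.141, 0.0, 0.002]
force: [0.4, -0.8, -0.2]
grip_width: 0.0616
finger_force: 54.5
```

```bash
python3 - <<'E'
from h import *
st()
f=grab_frame("wrist"); cv2.imwrite("pics/w6.png",cv2.resize(f["pixels"][:,:,::-1],(800,600)))
p=f["pixels"].astype(int); wh=near(f,(.4935,.2545),.055,True)&(p.min(2)>120); k=flat(f,wh,.012,True); print(len(k),cv2.minEnclosingCircle(k))
E
```

```text
{'clock': 26.225, 'position': [0.493, 0.2549, 0.1064], 'tool_rot': [3.1414, 0.0, 0.0024], 'grip_width': 0.0616, 'finger_force': 54.4777, 'force': [0.4385, -0.7963, -0.2418]}
8042 ((0.49365490674972534, 0.25453174114227295), 0.05508749559521675)
```

View pics/w6.png

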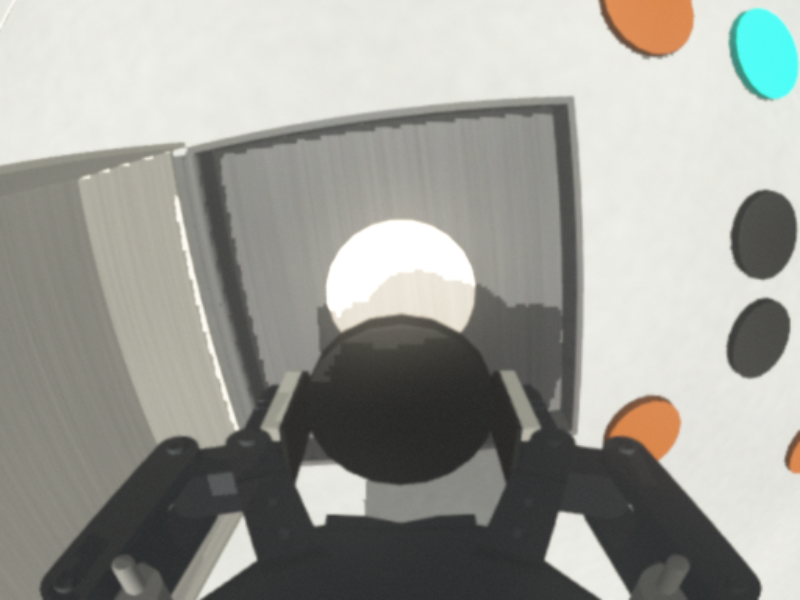

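The picture shows the disc held level in front of the plate, with the plate's columns 326–474 centred on the tool. I'll lower and release it.

Emit:
play_rows([
  [[0,0,1],[0,0,0],1],
  [[0,0,1],[0,0,0],1],
  [[0,0,1],[0,0,0],1],
  [[0,0,0.6],[0,0,0],1],
  [[0,0,0.4],[0,0,0],1],
  [[0,0,0.2],[0,0,0],1],
  [[0,0,0.08],[0,0,0],1],
  [[0,0,0],[0,0,0],1],
  [[0,0,0],[0,0,0],1],
])

```text
clock: 27.4
position: [0.4934, 0.2542, -0.0003]
tool_rot: [-3.141, -0.0, 0.001]
force: [0.4, 0.3, -0.8]
grip_width: 0.0617
finger_force: 54.5
```

Emit:
play_rows([
  [[0,0,0],[0,0,0],-0.6],
  [[0,0,0],[0,0,0],-0.7],
  [[0,0,0],[0,0,0],-0.8],
  [[0,0,-0.4],[0,0,0],-1],
  [[0,0,-1],[0,0,0],-1],
  [[0,0,-1],[0,0,0],-1],
  [[0,0,-1],[0,0,0],-1],
  [[0,0,-1],[0,0,0],-1],
  [[0,0,0],[0,0,0],-1],
])

```text
clock: 28.52
position: [0.4939, 0.2544, 0.1112]
tool_rot: [-3.14, -0.002, 0.001]
force: [0.8, -0.0, -0.6]
grip_width: 0.0853
finger_force: 0.0
```

```bash
cat >> h.py <<'E'
def stack(h,c0=(.4935,.2545)):
    """black disc on the stack, top at height h"""
    for c in ("wrist","scene","side"):
        f=grab_frame(c); fi=c=="wrist"
        b=[]
        for r in regions_of("disc_1",c):
            q=flat(f,r["mask"],h,fi)
            (x,y),rr=cv2.minEnclosingCircle(q)
            if np.hypot(x-c0[0],y-c0[1])<.04: b.append((round(r["p"],2),np.round((x,y,rr),4).tolist(),np.percentile(cloud(f,r["mask"],fi)[:,2],[5,50,95]).round(3).tolist()))
        print(c,b[:2])
E
python3 - <<'E'
from h import *
st(); stack(.022); discs("wrist"); discs("scene")
E
```

```text
{'clock': 28.525, 'position': [0.4939, 0.2544, 0.1112], 'tool_rot': [-3.1401, -0.0021, 0.0007], 'grip_width': 0.0853, 'finger_force': 0.0, 'force': [0.83, -0.0352, -0.6031]}
wrist [(0.88, [0.493, 0.2551, 0.0323], [0.02, 0.021, 0.022])]
scene [(0.9, [0.4922, 0.2522, 0.0349], [0.018, 0.023, 0.026])]
side [(0.86, [0.4886, 0.2449, 0.0365], [0.014, 0.021, 0.023])]
wrist
scene
   (0.4883, 0.2628, 0.0352, np.float64(0.027), 0.76)
   (0.4574, -0.0174, 0.0349, np.float64(0.015), 0.7)
   (0.5368, -0.0015, 0.0338, np.float64(0.015), 0.56)
   (0.6316, -0.1122, 0.0331, np.float64(0.015), 0.55)
```

Emit:
play_rows([
  [[-0.13,1,0],[0,0,0],-1],
  [[-0.13,1,0],[0,0,0],-1],
  [[-0.13,1,0],[0,0,0],-1],
  [[-0.13,1,0],[0,0,0],-1],
  [[-0.13,1,0],[0,0,0],-1],
  [[-0.13,1,0],[0,0,0],-1],
  [[-0.13,1,0],[0,0,0],-1],
  [[-0.13,1,0],[0,0,0],-1],
  [[-0.13,1,0],[0,0,0],-1],
  [[-0.13,1,0],[0,0,0],-1],
  [[-0.13,1,0],[0,0,0],-1],
  [[0,0,0.5],[0,0,0],-1],
  [[0,0,0],[0,0,0],-1],
])

```text
clock: 30.65
position: [0.4573, -0.0207, 0.0962]
tool_rot: [-3.141, 0.001, 0.001]
force: [-0.6, -0.3, -0.1]
grip_width: 0.0852
finger_force: 0.0
```

```bash
python3 - <<'E'
from h import *
st(); discs("wrist"); discs("scene")
E
```

```text
{'clock': 30.65, 'position': [0.4573, -0.0207, 0.0962], 'tool_rot': [-3.1415, 0.0013, 0.0005], 'grip_width': 0.0852, 'finger_force': 0.0, 'force': [-0.5743, -0.287, -0.1053]}
wrist
   (0.4882, 0.257, 0.0343, np.float64(0.023), 0.96)
   (0.6228, -0.1088, 0.0318, np.float64(0.012), 0.78)
   (0.4581, -0.0172, 0.0325, np.float64(0.011), 0.72)
scene
   (0.5385, -0.0016, 0.0351, np.float64(0.016), 0.81)
   (0.6306, -0.1103, 0.0329, np.float64(0.015), 0.77)
   (0.4596, -0.0187, 0.0353, np.float64(0.017), 0.62)
   (0.4889, 0.2627, 0.0357, np.float64(0.028), 0.56)
```

Emit:
play_rows([
  [[0.03,-0.1,1],[0,0,0],-1],
  [[0,0,1],[0,0,0],-1],
  [[0,0,1],[0,0,0],-1],
  [[0,0,0.6],[0,0,0],-1],
  [[0,0,0.3],[0,0,0],-0.65],
  [[0,0,0.2],[0,0,0],-0.65],
  [[0,0,0.15],[0,0,0],-0.65],
  [[0,0,0.1],[0,0,0],-0.65],
  [[0,0,0],[0,0,0],-0.65],
  [[0,0,0],[0,0,0],1],
  [[0,0,0],[0,0,0],1],
  [[0,0,0],[0,0,0],1],
  [[0,0,0],[0,0,0],1],
])

```text
clock: 32.48
position: [0.4586, -0.0185, -0.0114]
tool_rot: [-3.141, -0.001, 0.001]
force: [-2.1, -0.2, 13.0]
grip_width: 0.0614
finger_force: 50.9
```

Emit:
play_rows([
  [[0,0,-0.5],[0,0,0],1],
  [[0,0,-1],[0,0,0],1],
  [[0,0,-1],[0,0,0],1],
  [[0,-0.42,-1],[0,0,0],1],
  [[0.2,-1,-1],[0,0,0],1],
  [[0.2,-1,-0.3],[0,0,0],1],
  [[0.2,-1,0],[0,0,0],1],
  [[0.2,-1,0],[0,0,0],1],
  [[0.2,-1,0],[0,0,0],1],
  [[0.2,-1,0],[0,0,0],1],
  [[0.2,-1,0],[0,0,0],1],
  [[0,-1,0],[0,0,0],1],
  [[0,-1,0],[0,0,0],1],
  [[0,-1,0],[0,0,0],1],
  [[0,-0.5,0],[0,0,0],1],
  [[0,0,0],[0,0,0],1],
  [[0,0,0],[0,0,0],1],
])

```text
clock: 34.6
position: [0.4933, 0.2534, 0.1083]
tool_rot: [3.141, -0.0, -0.0]
force: [-0.4, 0.6, -0.5]
grip_width: 0.0613
finger_force: 54.3
```

```bash
cat >> h.py <<'E'
def held():
    """held dark disc in wrist view: its underside/top outline relative to TCP"""
    s=st(); f=grab_frame("wrist")
    for r in regions_of("disc_1","wrist"):
        P=cloud(f,r["mask"],True); D=P-s["position"]
        if abs(np.median(D[:,2]))<.05 and np.hypot(*np.median(D[:,:2],0))<.03:
            (x,y),rr=cv2.minEnclosingCircle(flat(f,r["mask"],np.median(P[:,2]),True)); print("held",round(r["p"],2),np.round((x-s["position"][0],y-s["position"][1],rr),4),"top dz",np.percentile(D[:,2],[5,50,95]).round(4))
E
python3 - <<'E'
from h import *
held()
E
```

```text
{'clock': 34.6, 'position': [0.4933, 0.2534, 0.1083], 'tool_rot': [3.1412, -0.0001, -0.0004], 'grip_width': 0.0613, 'finger_force': 54.308, 'force': [-0.3592, 0.6037, -0.5444]}
held 0.87 [-0.0004  0.0003  0.0335] top dz [0.0177 0.0201 0.0211]
```

Emit:
play_rows([
  [[0,-0.05,1],[0,0,0],1],
  [[0,0,1],[0,0,0],1],
  [[0,0,0.8],[0,0,0],1],
  [[0,0,0.5],[0,0,0],1],
  [[0,0,0.3],[0,0,0],1],
  [[0,0,0.15],[0,0,0],1],
  [[0,0,0.07],[0,0,0],1],
  [[0,0,0],[0,0,0],1],
  [[0,0,0],[0,0,0],1],
])

```text
clock: 35.83
position: [0.4934, 0.2559, 0.0129]
tool_rot: [-3.141, -0.0, 0.001]
force: [-0.4, 0.6, 0.2]
grip_width: 0.0612
finger_force: 54.3
```

Emit:
play_rows([
  [[0,0,0],[0,0,0],-0.6],
  [[0,0,0],[0,0,0],-0.7],
  [[0,0,0],[0,0,0],-0.8],
  [[0,0,-0.4],[0,0,0],-1],
  [[0,0,-1],[0,0,0],-1],
  [[0,0,-1],[0,0,0],-1],
  [[0,0,-1],[0,0,0],-1],
  [[0,0,-0.6],[0,0,0],-1],
  [[0,0,0],[0,0,0],-1],
  [[0,0,0],[0,0,0],-1],
])

```text
clock: 37.08
position: [0.4929, 0.2558, 0.1119]
tool_rot: [3.141, 0.001, 0.001]
force: [0.1, 1.1, 0.6]
grip_width: 0.0849
finger_force: 0.0
```

```bash
python3 - <<'E'
from h import *
st(); stack(.032); discs("scene");discs("side")
E
```

```text
{'clock': 37.075, 'position': [0.4929, 0.2558, 0.1119], 'tool_rot': [3.1412, 0.0007, 0.0009], 'grip_width': 0.0849, 'finger_force': 0.0, 'force': [0.071, 1.0715, 0.5776]}
wrist [(0.83, [0.4923, 0.2559, 0.0323], [0.03, 0.031, 0.032]), (0.76, [0.5114, 0.2477, 0.0244], [0.013, 0.02, 0.022])]
scene [(0.55, [0.5042, 0.2287, 0.0251], [0.015, 0.02, 0.024]), (0.54, [0.4915, 0.2537, 0.0349], [0.029, 0.033, 0.036])]
side [(0.59, [0.492, 0.2453, 0.0371], [0.024, 0.03, 0.033])]
scene
   (0.6308, -0.1102, 0.0331, np.float64(0.015), 0.91)
   (0.5387, -0.0016, 0.0332, np.float64(0.016), 0.76)
   (0.4845, 0.2721, 0.0359, np.float64(0.037), 0.72)
side
   (0.5341, -0.0078, 0.0357, np.float64(0.014), 0.89)
   (0.4895, 0.2424, 0.0263, np.float64(0.027), 0.63)
   (0.4887, 0.2741, 0.0364, np.float64(0.036), 0.58)
   (0.6271, -0.1172, 0.0342, np.float64(0.014), 0.56)
```

```bash
python3 - <<'E'
from h import *
f=grab_frame("wrist"); g=grab_frame("scene")
a=cv2.resize(f["pixels"][100:300,130:380],(500,400)); u,v=proj(g,np.array([.4935,.2545,.02])).astype(int); b=cv2.resize(g["pixels"][v-30:v+30,u-22:u+23],(300,400))
cv2.imwrite("pics/c7.png",np.hstack([a,b])[:,:,::-1])
E
```

```text
(no output)
```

View pics/c7.png

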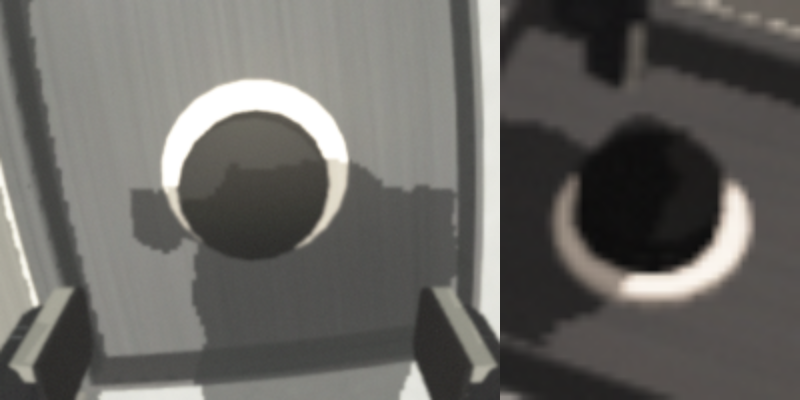

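The stack is neat and centred on the plate. Next is the third disc.

Emit:
play_rows([
  [[0.17,1,0],[0,0,0],-1],
  [[0.17,1,0],[0,0,0],-1],
  [[0.17,1,0],[0,0,0],-1],
  [[0.17,1,0],[0,0,0],-1],
  [[0.17,1,0],[0,0,0],-1],
  [[0.17,1,0],[0,0,0],-1],
  [[0.17,1,0],[0,0,0],-1],
  [[0.17,1,0],[0,0,0],-1],
  [[0.17,1,0],[0,0,0],-1],
  [[0.17,1,0],[0,0,0],-1],
  [[0,0.4,0.5],[0,0,0],-1],
  [[0,0,0],[0,0,0],-1],
  [[0,0,0],[0,0,0],-1],
])

```text
clock: 39.3
position: [0.5358, -0.0033, 0.0999]
tool_rot: [-3.141, 0.001, 0.002]
force: [-0.1, -1.2, -0.2]
grip_width: 0.0855
finger_force: 0.0
```

```bash
python3 - <<'E'
from h import *
st(); discs("wrist"); discs("scene")
E
```

```text
{'clock': 39.3, 'position': [0.5358, -0.0033, 0.0999], 'tool_rot': [-3.1414, 0.0006, 0.0016], 'grip_width': 0.0855, 'finger_force': 0.0, 'force': [-0.0843, -1.1681, -0.181]}
wrist
   (0.4613, 0.2518, 0.0395, np.float64(0.033), 0.84)
   (0.5372, 0.0004, 0.0323, np.float64(0.011), 0.84)
   (0.629, -0.1079, 0.033, np.float64(0.012), 0.66)
   (0.4871, 0.2612, 0.0384, np.float64(0.031), 0.61)
scene
   (0.6306, -0.1103, 0.0334, np.float64(0.015), 0.95)
   (0.5381, -0.0009, 0.0352, np.float64(0.133), 0.91)
   (0.4706, 0.2517, 0.0354, np.float64(0.037), 0.79)
   (0.4906, 0.263, 0.0348, np.float64(0.027), 0.63)
```

Emit:
play_rows([
  [[0.05,-0.1,1],[0,0,0],-1],
  [[0,0,1],[0,0,0],-1],
  [[0,0,1],[0,0,0],-1],
  [[0,0,0.6],[0,0,0],-1],
  [[0,0,0.3],[0,0,0],-0.65],
  [[0,0,0.2],[0,0,0],-0.65],
  [[0,0,0.2],[0,0,0],-0.65],
  [[0,0,0.1],[0,0,0],-0.65],
  [[0,0,0],[0,0,0],-0.65],
  [[0,0,0],[0,0,0],1],
  [[0,0,0],[0,0,0],1],
  [[0,0,0],[0,0,0],1],
  [[0,0,0],[0,0,0],1],
])

```text
clock: 41.12
position: [0.5373, -0.0017, -0.0092]
tool_rot: [-3.141, -0.001, 0.001]
force: [-3.0, 0.3, 12.5]
grip_width: 0.0607
finger_force: 51.1
```

Emit:
play_rows([
  [[0,0,-0.5],[0,0,0],1],
  [[0,0,-1],[0,0,0],1],
  [[0,0,-1],[0,0,0],1],
  [[0,-0.28,-1],[0,0,0],1],
  [[-0.2,-1,-1],[0,0,0],1],
  [[-0.2,-1,-0.3],[0,0,0],1],
  [[-0.2,-1,0],[0,0,0],1],
  [[-0.2,-1,0],[0,0,0],1],
  [[-0.2,-1,0],[0,0,0],1],
  [[-0.2,-1,0],[0,0,0],1],
  [[-0.2,-1,0],[0,0,0],1],
  [[-0.2,-1,0],[0,0,0],1],
  [[-0.15,-1,0],[0,0,0],1],
  [[0,-1,0],[0,0,0],1],
  [[0,0,0],[0,0,0],1],
  [[0,0,0],[0,0,0],1],
])

```text
clock: 43.12
position: [0.4932, 0.2547, 0.1105]
tool_rot: [3.141, -0.0, 0.0]
force: [1.0, 0.2, -0.6]
grip_width: 0.0608
finger_force: 54.2
```

```bash
python3 - <<'E'
from h import *
held()
E
```

```text
{'clock': 43.125, 'position': [0.4932, 0.2547, 0.1105], 'tool_rot': [3.1413, -0.0002, 0.0004], 'grip_width': 0.0608, 'finger_force': 54.166, 'force': [0.9916, 0.2258, -0.574]}
held 0.68 [0.0005 0.0008 0.0336] top dz [0.0152 0.018  0.019 ]
```

Emit:
play_rows([
  [[0,0,1],[0,0,0],1],
  [[0,0,1],[0,0,0],1],
  [[0,0,0.6],[0,0,0],1],
  [[0,0,0.4],[0,0,0],1],
  [[0,0,0.25],[0,0,0],1],
  [[0,0,0.15],[0,0,0],1],
  [[0,0,0.05],[0,0,0],1],
  [[0,0,0],[0,0,0],1],
  [[0,0,0],[0,0,0],1],
])

```text
clock: 44.35
position: [0.4933, 0.2554, 0.0241]
tool_rot: [-3.141, -0.0, 0.001]
force: [0.7, -0.4, -0.7]
grip_width: 0.0611
finger_force: 54.2
```

Emit:
play_rows([
  [[0,0,0],[0,0,0],-0.6],
  [[0,0,0],[0,0,0],-0.7],
  [[0,0,0],[0,0,0],-0.8],
  [[0,0,-0.4],[0,0,0],-1],
  [[0,0,-1],[0,0,0],-1],
  [[0,0,-1],[0,0,0],-1],
  [[0,0,-1],[0,0,0],-1],
  [[0,0,-0.2],[0,0,0],-1],
  [[0,0,0],[0,0,0],-1],
  [[0,0,0],[0,0,0],-1],
])

```text
clock: 45.6
position: [0.4929, 0.2552, 0.1132]
tool_rot: [3.141, 0.001, 0.001]
force: [0.0, 0.7, 0.7]
grip_width: 0.086
finger_force: 0.0
```

```bash
python3 - <<'E'
from h import *
st(); stack(.042); discs("scene");discs("side")
E
```

```text
{'clock': 45.6, 'position': [0.4929, 0.2552, 0.1132], 'tool_rot': [3.1411, 0.0008, 0.0008], 'grip_width': 0.086, 'finger_force': 0.0, 'force': [0.0058, 0.6981, 0.6585]}
wrist [(0.82, [0.4777, 0.2353, 0.0308], [0.03, 0.031, 0.032]), (0.75, [0.4934, 0.256, 0.0321], [0.04, 0.041, 0.042])]
scene [(0.77, [0.4766, 0.2229, 0.0346], [0.023, 0.033, 0.036]), (0.71, [0.4935, 0.2534, 0.0348], [0.036, 0.043, 0.046])]
side [(0.6, [0.4907, 0.2457, 0.0372], [0.035, 0.041, 0.044])]
scene
   (0.6286, -0.1118, 0.0325, np.float64(0.015), 0.82)
   (0.5079, 0.2485, 0.0198, np.float64(0.026), 0.63)
   (0.4832, 0.2785, 0.0354, np.float64(0.048), 0.6)
   (0.4648, 0.2508, 0.0378, np.float64(0.044), 0.55)
side
   (0.6269, -0.1166, 0.0351, np.float64(0.014), 0.76)
   (0.4913, 0.2924, 0.0395, np.float64(0.046), 0.66)
   (0.4676, 0.2508, 0.0355, np.float64(0.035), 0.61)
   (0.5104, 0.2451, 0.0126, np.float64(0.023), 0.38)
```

```bash
python3 - <<'E'
from h import *
f=grab_frame("wrist"); g=grab_frame("scene")
a=cv2.resize(f["pixels"][100:300,130:380],(500,400)); u,v=proj(g,np.array([.4935,.2545,.02])).astype(int); b=cv2.resize(g["pixels"][v-30:v+30,u-22:u+23],(300,400))
cv2.imwrite("pics/c8.png",np.hstack([a,b])[:,:,::-1])
for r in regions_of("disc_1","wrist"):
    P=cloud(f,r["mask"],True); h=np.median(P[:,2]); print(round(r["p"],2),h.round(4),cv2.minEnclosingCircle(flat(f,r["mask"],h,True)), np.linalg.lstsq(np.c_[P[:,:2],np.ones(len(P))],P[:,2],rcond=None)[0].round(3))
E
```

```text
0.94 0.0409 ((0.49286341667175293, 0.2555144429206848), 0.03173866495490074) [-0.004 -0.001  0.043]
0.9 0.0094 ((0.6596740484237671, 0.014548232778906822), 0.035863038152456284) [ 0.022 -0.036 -0.005]
0.76 0.0093 ((0.6703567504882812, 0.11149842292070389), 0.0336797870695591) [ 0.025 -0.025 -0.005]
0.69 0.031 ((0.47314372658729553, 0.23395468294620514), 0.032484084367752075) [-0.009  0.003  0.035]
0.62 0.0202 ((0.5091418623924255, 0.2524028718471527), 0.025670943781733513) [-0.024 -0.077  0.051]
0.62 0.0091 ((0.3865225613117218, 0.07834413647651672), 0.03659350797533989) [ 0.392  0.343 -0.17 ]
0.5 0.0088 ((0.3338688015937805, -0.13468722999095917), 0.0357002429664135) [-0.035 -0.093  0.007]
```

View pics/c8.png

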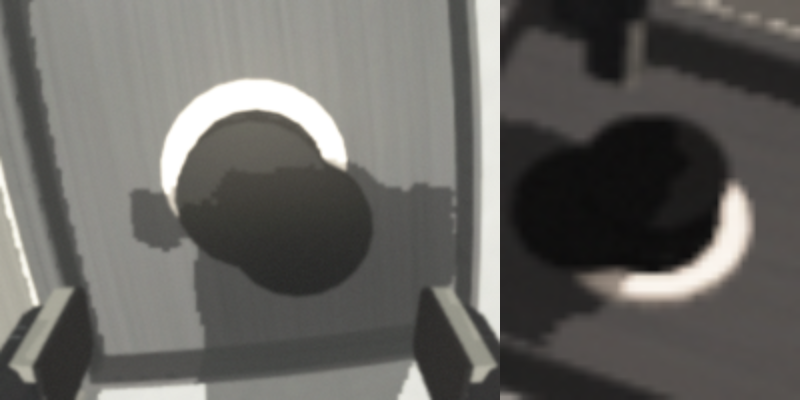

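The knock hit the second disc in the stack: it's now near (0.473, 0.234), with the third disc level on top. I'll take the third disc off, reset the second, and then restack.

Emit:
play_rows([
  [[0,0,1],[0,0,0],-1],
  [[0,0,1],[0,0,0],-1],
  [[0,0,0.6],[0,0,0],-1],
  [[0,0,0.4],[0,0,0],-0.65],
  [[0,0,0.3],[0,0,0],-0.65],
  [[0,0,0.2],[0,0,0],-0.65],
  [[0,0,0],[0,0,0],-0.65],
  [[0,0,0],[0,0,0],1],
  [[0,0,0],[0,0,0],1],
  [[0,0,0],[0,0,0],1],
  [[0,0,0],[0,0,0],1],
])

```text
clock: 47.62
position: [0.4991, 0.2515, 0.0314]
tool_rot: [3.141, -0.011, -0.004]
force: [7.8, -18.4, 80.8]
grip_width: 0.0003
finger_force: 40.4
```

Emit:
play_rows([
  [[0,0,-0.4],[0,0,0],1],
  [[0,0,-0.4],[0,0,0],1],
  [[0,0,-1],[0,0,0],1],
  [[0,0,-1],[0,0,0],-1],
  [[0,0,-0.8],[0,0,0],-1],
  [[0,0,0],[0,0,0],-1],
  [[0,0,0],[0,0,0],-1],
])

```text
clock: 48.5
position: [0.4929, 0.2555, 0.1159]
tool_rot: [3.142, 0.001, 0.001]
force: [0.9, 0.1, -0.6]
grip_width: 0.0723
finger_force: 0.0
```

```bash
python3 - <<'E'
from h import *
st(); f=grab_frame("wrist"); g=grab_frame("scene")
a=cv2.resize(f["pixels"][100:300,130:380],(500,400)); u,v=proj(g,np.array([.4935,.2545,.02])).astype(int); b=cv2.resize(g["pixels"][v-30:v+30,u-22:u+23],(300,400))
cv2.imwrite("pics/c9.png",np.hstack([a,b])[:,:,::-1])
for r in regions_of("disc_1","wrist"):
    P=cloud(f,r["mask"],True); h=np.median(P[:,2]); c=cv2.minEnclosingCircle(flat(f,r["mask"],h,True))
    if c[0][1]>.15: print(round(r["p"],2),h.round(4),c, np.linalg.lstsq(np.c_[P[:,:2],np.ones(len(P))],P[:,2],rcond=None)[0].round(3))
E
```

```text
{'clock': 48.5, 'position': [0.4929, 0.2555, 0.1159], 'tool_rot': [3.1415, 0.0006, 0.0012], 'grip_width': 0.0723, 'finger_force': 0.0, 'force': [0.9066, 0.0834, -0.6334]}
0.88 0.021 ((0.5127309560775757, 0.2456565499305725), 0.02156112901866436) [-0.313  0.105  0.156]
0.81 0.031 ((0.4730531573295593, 0.23434552550315857), 0.03270024433732033) [-0.011  0.004  0.035]
0.66 0.0394 ((0.49157747626304626, 0.2657831907272339), 0.03321148455142975) [-0.183 -0.309  0.212]
```

View pics/c9.png

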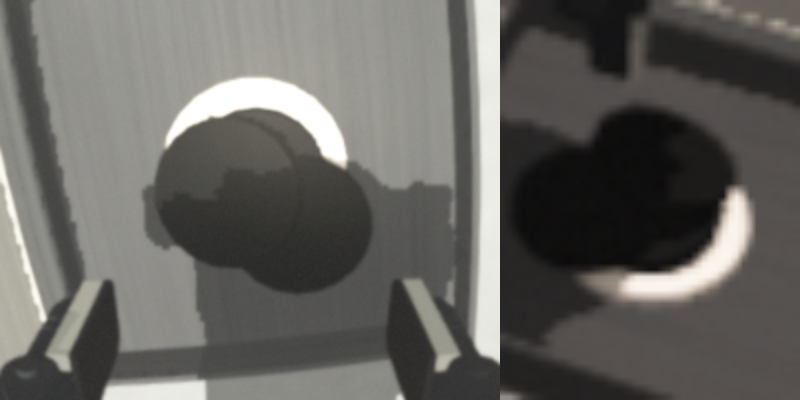

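Disc 3 is now tilted about 20° and leans on disc 2 at about (0.491, 0.264). I'll regrip it along its level diameter, at the correct depth this time.

Emit:
play_rows([
  [[-0.09,-0.35,0],[0,0,-0.98],-1],
  [[0,0,0],[0,0,-0.98],-1],
  [[0,0,0],[0,0,-0.98],-1],
  [[0,0,0],[0,0,-0.98],-1],
  [[0,0,0.3],[0,0,-0.98],-1],
  [[0,0,0.3],[0,0,-1],-1],
  [[0,0,0.3],[0,0,-1],-1],
  [[0,0,0.3],[0,0,0],-1],
  [[0,0,0],[0,0,0],-1],
])

```text
clock: 49.78
position: [0.4907, 0.2637, 0.0857]
tool_rot: [-3.141, 0.001, 1.032]
force: [-0.9, 0.9, -0.3]
grip_width: 0.0854
finger_force: 0.0
```

```bash
python3 - <<'E'
from h import *
st(); f=grab_frame("wrist")
for r in regions_of("disc_1","wrist"):
    P=cloud(f,r["mask"],True); h=np.median(P[:,2]); c=cv2.minEnclosingCircle(flat(f,r["mask"],h,True))
    if c[0][1]>.15: print(round(r["p"],2),h.round(4),c, P.mean(0).round(4),np.linalg.lstsq(np.c_[P[:,:2],np.ones(len(P))],P[:,2],rcond=None)[0].round(3))
E
```

```text
{'clock': 49.775, 'position': [0.4907, 0.2637, 0.0857], 'tool_rot': [-3.1412, 0.0011, 1.0319], 'grip_width': 0.0854, 'finger_force': 0.0, 'force': [-0.8628, 0.9021, -0.3041]}
0.73 0.0312 ((0.4717518091201782, 0.23471887409687042), 0.0314980074763298) [0.4667 0.2258 0.0312] [0.009 0.015 0.023]
0.71 0.0212 ((0.5128604173660278, 0.2433043122291565), 0.019283929839730263) [0.5154 0.2403 0.0211] [-0.229  0.121  0.11 ]
0.64 0.0391 ((0.490686297416687, 0.26649174094200134), 0.03430081531405449) [0.492  0.2679 0.039 ] [-0.184 -0.317  0.215]
```

Emit:
play_rows([
  [[0.05,0,0.8],[0,0,0],-1],
  [[0,0,0.7],[0,0,0],-1],
  [[0,0,0.5],[0,0,0],-1],
  [[0,0,0.4],[0,0,0],-0.8],
  [[0,0,0.3],[0,0,0],-0.7],
  [[0,0,0.2],[0,0,0],-0.65],
  [[0,0,0],[0,0,0],-0.65],
])

```text
clock: 50.75
position: [0.4916, 0.2651, 0.0137]
tool_rot: [-3.142, 0.0, 1.036]
force: [0.5, -0.6, 0.7]
grip_width: 0.07
finger_force: 0.0
```

```bash
python3 - <<'E'
from h import *
st()
s=bot.observe(); f=grab_frame("wrist"); m=np.zeros((384,512),bool); m[180:310,130:380]=1
C=cloud(f,m,True); R=cv2.Rodrigues(np.array([0,0,s["tool_rot"][2]]))[0]; D=(C-s["position"])@R
w=s["grip_width"]/2
for sg in (1,-1):
    k=(abs(sg*D[:,1]-w-.005)<.007)&(abs(D[:,0])<.016); z=C[k][:,2]; print(sg,[(i,int(((z>i/1e3)&(z<=(i+2)/1e3)).sum())) for i in range(0,50,2)])
E
```

```text
{'clock': 50.75, 'position': [0.4916, 0.2651, 0.0137], 'tool_rot': [-3.1416, 0.0001, 1.0357], 'grip_width': 0.07, 'finger_force': 0.0, 'force': [0.5278, -0.6355, 0.7243]}
1 [(0, 19), (2, 577), (4, 41), (6, 0), (8, 0), (10, 0), (12, 0), (14, 0), (16, 0), (18, 0), (20, 0), (22, 0), (24, 0), (26, 0), (28, 0), (30, 12), (32, 43), (34, 56), (36, 63), (38, 70), (40, 73), (42, 84), (44, 90), (46, 82), (48, 75)]
-1 [(0, 1), (2, 70), (4, 9), (6, 0), (8, 12), (10, 491), (12, 49), (14, 0), (16, 0), (18, 2), (20, 79), (22, 12), (24, 0), (26, 0), (28, 1), (30, 19), (32, 36), (34, 56), (36, 55), (38, 79), (40, 73), (42, 80), (44, 79), (46, 89), (48, 74)]
```

Emit:
play_rows([
  [[0,0,0.12],[0,0,0],-0.65],
  [[0,0,0],[0,0,0],-0.5],
  [[0,0,0],[0,0,0],1],
  [[0,0,0],[0,0,0],1],
  [[0,0,0],[0,0,0],1],
], newtons=40)

```text
clock: 51.42
position: [0.4918, 0.2653, 0.011]
tool_rot: [3.141, -0.0, 1.036]
force: [-0.6, 0.8, 4.2]
grip_width: 0.0621
finger_force: 42.9
```

Gripped. I'll lift it and carry it to a free spot on the worktop.

Emit:
play_rows([
  [[0,0,-0.3],[0,0,0],1],
  [[0,0,-0.6],[0,0,0],1],
  [[0,0,-1],[0,0,0],1],
  [[0,0,-1],[0,0,0],1],
  [[0,0,-0.6],[0,0,0.98],1],
  [[0,0,0],[0,0,0.98],1],
  [[0,0,0],[0,0,0.98],1],
  [[0,0,0],[0,0,0.98],1],
  [[0,0,0],[0,0,0.99],1],
  [[0,0,0],[0,0,1],1],
  [[0,0,0],[0,0,1],1],
  [[0,0,0],[0,0,0],1],
  [[0,0,0],[0,0,0],1],
])

```text
clock: 53.05
position: [0.4916, 0.2652, 0.0987]
tool_rot: [-3.141, -0.0, 0.003]
force: [-0.4, 0.1, -0.3]
grip_width: 0.0623
finger_force: 43.6
```

```bash
python3 - <<'E'
from h import *
s=st(); f=grab_frame("wrist")
for r in regions_of("disc_1","wrist"):
    P=cloud(f,r["mask"],True); h=np.median(P[:,2]); c=cv2.minEnclosingCircle(flat(f,r["mask"],h,True))
    if c[0][1]>.15: print(round(r["p"],2),h.round(4),np.round(c[0],4),round(c[1],4), P.mean(0).round(4),np.linalg.lstsq(np.c_[P[:,:2],np.ones(len(P))],P[:,2],rcond=None)[0].round(3))
E
```

```text
{'clock': 53.05, 'position': [0.4916, 0.2652, 0.0987], 'tool_rot': [-3.1413, -0.0001, 0.0028], 'grip_width': 0.0623, 'finger_force': 43.6318, 'force': [-0.3576, 0.1065, -0.3291]}
0.9 0.0309 [0.4783 0.232 ] 0.0325 [0.4874 0.2256 0.0307] [ 0.024 -0.024  0.024]
0.85 0.1255 [0.492  0.2659] 0.0371 [0.4962 0.2656 0.1254] [-0.276 -0.022  0.268]
0.55 0.021 [0.4965 0.2555] 0.0308 [0.5079 0.2588 0.021 ] [ 0.068  0.023 -0.019]
0.28 0.0224 [0.3219 0.5009] 0.4386 [0.505  0.3353 0.0341] [-0.197  0.213  0.062]
```

Emit:
play_rows([
  [[0.14,1,0],[0,0,0],1],
  [[0.14,1,0],[0,0,0],1],
  [[0.14,1,0],[0,0,0],1],
  [[0.14,1,0],[0,0,0],1],
  [[0.14,1,0],[0,0,0],1],
  [[0.14,1,0],[0,0,0],1],
  [[0.14,1,0],[0,0,0],1],
  [[0.14,1,0.2],[0,0,0],1],
  [[0,0.2,0.8],[0,0,0],1],
  [[0,0,1],[0,0,0],1],
  [[0,0,1],[0,0,0],1],
  [[0,0,0.6],[0,0,0],1],
  [[0,0,0.4],[0,0,0],1],
  [[0,0,0.2],[0,0,0],1],
  [[0,0,0],[0,0,0],1],
  [[0,0,0],[0,0,0],-0.6],
  [[0,0,0],[0,0,0],-0.7],
  [[0,0,-0.2],[0,0,0],-0.8],
  [[0,0,-0.6],[0,0,0],-1],
  [[0,0,-1],[0,0,0],-1],
])

```text
clock: 55.65
position: [0.5192, 0.0599, 0.0394]
tool_rot: [3.141, 0.001, -0.001]
force: [-0.5, 0.0, 0.8]
grip_width: 0.0853
finger_force: 0.0
```

Emit:
play_rows([
  [[0,0,-1],[0,0,0],-1],
  [[0,0,-1],[0,0,0],-1],
  [[-0.2,-1,-0.4],[0,0,0],-1],
  [[-0.2,-1,0],[0,0,0],-1],
  [[-0.2,-1,0],[0,0,0],-1],
  [[-0.2,-1,0],[0,0,0],-1],
  [[-0.3,-1,0],[0,0,0],-1],
  [[-0.3,-1,0],[0,0,0],-1],
  [[-0.4,-1,0],[0,0,0],-1],
  [[0,0,0],[0,0,0],-1],
  [[0,0,0],[0,0,0],-1],
])

```text
clock: 57.02
position: [0.4748, 0.2347, 0.099]
tool_rot: [-3.142, -0.001, -0.001]
force: [0.3, -0.3, -0.2]
grip_width: 0.0854
finger_force: 0.0
```

```bash
cat >> h.py <<'E'
def reg(c="wrist",pm=.3):
    f=grab_frame(c); fi=c=="wrist"; print(c)
    for r in regions_of("disc_1",c):
        if r["p"]<pm or max(col(f,r["mask"]))>95: continue
        P=cloud(f,r["mask"],fi); h=np.median(P[:,2]); x,rr=cv2.minEnclosingCircle(flat(f,r["mask"],h,fi))
        print(" ",round(r["p"],2),"z",h.round(4),"c",np.round(x,4),"r",round(rr,4),"tilt",np.linalg.lstsq(np.c_[P[:,:2],np.ones(len(P))],P[:,2],rcond=None)[0][:2].round(2))
E
python3 - <<'E'
from h import *
st(); reg(); reg("scene")
E
```

```text
{'clock': 57.025, 'position': [0.4748, 0.2347, 0.099], 'tool_rot': [-3.1416, -0.0005, -0.0011], 'grip_width': 0.0854, 'finger_force': 0.0, 'force': [0.3488, -0.319, -0.2368]}
wrist
  0.92 z 0.0092 c [0.5216 0.0625] r 0.035 tilt [-0.   -0.02]
  0.79 z 0.0309 c [0.4733 0.2349] r 0.0319 tilt [-0.01  0.  ]
scene
  0.66 z 0.0332 c [0.4746 0.232 ] r 0.036 tilt [0.   0.06]
  0.61 z 0.0233 c [0.4956 0.2522] r 0.0349 tilt [-0.1  -0.01]
  0.56 z 0.0109 c [ 0.6305 -0.1107] r 0.0352 tilt [-0.03  0.01]
  0.55 z 0.0108 c [0.5234 0.0586] r 0.0363 tilt [-0.01  0.02]
```

Emit:
play_rows([
  [[-0.06,0,1],[0,0,0],-1],
  [[0,0,1],[0,0,0],-1],
  [[0,0,0.6],[0,0,0],-1],
  [[0,0,0.4],[0,0,0],-0.8],
  [[0,0,0.3],[0,0,0],-0.65],
  [[0,0,0.2],[0,0,0],-0.65],
  [[0,0,0],[0,0,0],-0.65],
  [[0,0,0],[0,0,0],-0.5],
  [[0,0,0],[0,0,0],1],
  [[0,0,0],[0,0,0],1],
  [[0,0,0],[0,0,0],1],
])

```text
clock: 58.6
position: [0.4733, 0.2352, 0.0116]
tool_rot: [-3.141, -0.0, -0.001]
force: [-3.5, -1.0, 13.4]
grip_width: 0.062
finger_force: 40.2
```

Emit:
play_rows([
  [[0,0,-0.5],[0,0,0],1],
  [[0,0,-1],[0,0,0],1],
  [[-0.5,0,-1],[0,0,0],1],
  [[-1,0,-1],[0,0,0],1],
  [[-0.5,0,-1],[0,0,0],1],
  [[0,0,-0.5],[0,0,0],1],
  [[0,0,0],[0,0,0],1],
  [[0,0,0],[0,0,0],1],
])

```text
clock: 59.6
position: [0.4233, 0.2351, 0.1354]
tool_rot: [3.141, 0.0, -0.001]
force: [-1.0, -0.5, -0.6]
grip_width: 0.0616
finger_force: 43.5
```

```bash
python3 - <<'E'
from h import *
held(); reg(); 
f=grab_frame("wrist"); p=f["pixels"].astype(int); P=flat(f,np.ones((384,512),bool),.012,True).reshape(384,512,2)
wh=near(f,(.4935,.2545),.055,True)&(p.min(2)>150)
print(cv2.minEnclosingCircle(P[wh]))
E
```

```text
{'clock': 59.6, 'position': [0.4233, 0.2351, 0.1354], 'tool_rot': [3.1411, 0.0002, -0.0008], 'grip_width': 0.0616, 'finger_force': 43.5309, 'force': [-0.9838, -0.4958, -0.5787]}
held 0.97 [0.0008 0.0004 0.0332] top dz [0.0175 0.0191 0.0201]
wrist
  0.63 z 0.1544 c [0.424  0.2359] r 0.0333 tilt [0.07 0.02]
  0.63 z 0.0093 c [0.5188 0.0628] r 0.0342 tilt [ 0.   -0.03]
((0.4934751093387604, 0.2545180320739746), 0.05506755784153938)
```

```bash
cat >> h.py <<'E'
def level(lo,hi,c="wrist",c0=(.4935,.2545),r=.06):
    f=grab_frame(c); fi=c=="wrist"; C=cloud(f,np.ones((384,512),bool),fi)
    q=C[(C[:,2]>lo)&(C[:,2]<hi)&(np.hypot(C[:,0]-c0[0],C[:,1]-c0[1])<r)]
    x,rr=cv2.minEnclosingCircle(q[:,:2].astype(np.float32)); print(c,"level",lo,hi,len(q),"c",np.round(x,4),"r",round(rr,4),"mean",q.mean(0).round(4))
E
python3 - <<'E'
from h import *
level(.019,.0235); level(.019,.0235,"scene"); level(.0085,.0135)
E
```

```text
wrist level 0.019 0.0235 3852 c [0.4913 0.2543] r 0.032 mean [0.4915 0.2542 0.0211]
scene level 0.019 0.0235 167 c [0.4924 0.2549] r 0.0332 mean [0.4946 0.2515 0.0223]
wrist level 0.0085 0.0135 2371 c [0.4931 0.2547] r 0.0423 mean [0.4976 0.2541 0.0111]
```

Emit:
play_rows([
  [[0.9,-0.26,0],[0,0,0],1],
  [[0.9,-0.26,0],[0,0,0],1],
  [[0.95,-0.26,0],[0,0,0],1],
  [[0,0,1],[0,0,0],1],
  [[0,0,1],[0,0,0],1],
  [[0,0,1],[0,0,0],1],
  [[0,0,0.8],[0,0,0],1],
  [[0,0,0.5],[0,0,0],1],
  [[0,0,0.3],[0,0,0],1],
  [[0,0,0.2],[0,0,0],1],
  [[0,0,0.1],[0,0,0],1],
  [[0,0,0],[0,0,0],1],
  [[0,0,0],[0,0,0],1],
])

```text
clock: 61.62
position: [0.492, 0.2547, 0.0136]
tool_rot: [-3.141, -0.0, -0.001]
force: [-0.1, 0.6, -0.6]
grip_width: 0.0617
finger_force: 43.5
```

Emit:
play_rows([
  [[0,0,0],[0,0,0],-0.6],
  [[0,0,0],[0,0,0],-0.7],
  [[0,0,0],[0,0,0],-0.8],
  [[0,0,-0.4],[0,0,0],-1],
  [[0,0,-1],[0,0,0],-1],
  [[0,0,-1],[0,0,0],-1],
  [[0,0,-1],[0,0,0],-1],
  [[0,0,-0.6],[0,0,0],-1],
  [[0,0,0],[0,0,0],-1],
  [[0,0,0],[0,0,0],-1],
])

```text
clock: 62.88
position: [0.4915, 0.2546, 0.1127]
tool_rot: [3.141, 0.001, -0.001]
force: [0.6, -0.1, -0.4]
grip_width: 0.0854
finger_force: 0.0
```

```bash
python3 - <<'E'
from h import *
st(); level(.029,.0335); level(.019,.0235); reg("scene")
E
```

```text
{'clock': 62.875, 'position': [0.4915, 0.2546, 0.1127], 'tool_rot': [3.1413, 0.0007, -0.0005], 'grip_width': 0.0854, 'finger_force': 0.0, 'force': [0.6159, -0.1097, -0.411]}
wrist level 0.029 0.0335 4129 c [0.4909 0.2548] r 0.0317 mean [0.4922 0.255  0.031 ]
wrist level 0.019 0.0235 105 c [0.5069 0.2506] r 0.0267 mean [0.5174 0.2484 0.021 ]
scene
  0.98 z 0.0108 c [ 0.6287 -0.1116] r 0.0352 tilt [0.01 0.01]
  0.89 z 0.0333 c [0.4931 0.2515] r 0.0358 tilt [-0.03  0.04]
  0.57 z 0.0111 c [0.5206 0.0584] r 0.0355 tilt [0.02 0.02]
```

Emit:
play_rows([
  [[0.14,0.97,0],[0,0,0],-1],
  [[0.14,0.97,0],[0,0,0],-1],
  [[0.14,0.97,0],[0,0,0],-1],
  [[0.14,0.97,0],[0,0,0],-1],
  [[0.14,0.97,0],[0,0,0],-1],
  [[0.14,0.97,0],[0,0,0],-1],
  [[0.14,0.97,0],[0,0,0],-1],
  [[0.14,0.97,0.5],[0,0,0],-1],
  [[0,0,0],[0,0,0],-1],
  [[0,0,0],[0,0,0],-1],
])

```text
clock: 64.32
position: [0.5197, 0.061, 0.1008]
tool_rot: [-3.141, 0.0, -0.001]
force: [-0.8, -0.0, -0.5]
grip_width: 0.0855
finger_force: 0.0
```

```bash
python3 - <<'E'
from h import *
st(); level(.0075,.0125,"wrist",(.52,.061),.045);reg()
E
```

```text
{'clock': 64.325, 'position': [0.5197, 0.061, 0.1008], 'tool_rot': [-3.1415, 0.0003, -0.0007], 'grip_width': 0.0855, 'finger_force': 0.0, 'force': [-0.7518, -0.0138, -0.5042]}
wrist level 0.0075 0.0125 3822 c [0.5202 0.0607] r 0.0316 mean [0.5214 0.0604 0.009 ]
wrist
  0.82 z 0.0093 c [ 0.6287 -0.1074] r 0.0337 tilt [ 0.   -0.02]
  0.8 z 0.0088 c [0.3861 0.0751] r 0.0351 tilt [-0.04  0.  ]
  0.72 z 0.0174 c [0.4968 0.2453] r 0.0302 tilt [0.01 0.02]
  0.58 z 0.009 c [0.5213 0.061 ] r 0.032 tilt [-0. -0.]
```

Down to TCP z = −0.0105 and grip (x +0.001), then lift.

Emit:
play_rows([
  [[0.04,0,1],[0,0,0],-1],
  [[0,0,1],[0,0,0],-1],
  [[0,0,1],[0,0,0],-1],
  [[0,0,0.6],[0,0,0],-1],
  [[0,0,0.4],[0,0,0],-0.7],
  [[0,0,0.3],[0,0,0],-0.65],
  [[0,0,0.15],[0,0,0],-0.65],
  [[0,0,0],[0,0,0],-0.65],
  [[0,0,0],[0,0,0],-0.5],
  [[0,0,0],[0,0,0],1],
  [[0,0,0],[0,0,0],1],
  [[0,0,0],[0,0,0],1],
  [[0,0,0],[0,0,0],1],
], newtons=45)

```text
clock: 66.1
position: [0.521, 0.0606, -0.0096]
tool_rot: [-3.141, -0.001, -0.001]
force: [-3.8, -0.4, 15.6]
grip_width: 0.0614
finger_force: 45.0
```

Emit:
play_rows([
  [[0,0,-0.5],[0,0,0],1],
  [[0,0,-1],[0,0,0],1],
  [[0,0,-1],[0,0,0],1],
  [[0,0,-1],[0,0,0],1],
  [[-0.15,-1,-1],[0,0,0],1],
  [[-0.15,-1,-0.4],[0,0,0],1],
  [[-0.15,-1,0],[0,0,0],1],
  [[-0.15,-1,0],[0,0,0],1],
  [[-0.15,-1,0],[0,0,0],1],
  [[-0.15,-1,0],[0,0,0],1],
  [[-0.15,-1,0],[0,0,0],1],
  [[-0.07,-0.75,0],[0,0,0],1],
  [[0,0,0],[0,0,0],1],
  [[0,0,0],[0,0,0],1],
])

```text
clock: 67.85
position: [0.493, 0.2535, 0.1123]
tool_rot: [3.141, -0.0, -0.002]
force: [-0.2, -1.2, -0.7]
grip_width: 0.0611
finger_force: 48.9
```

```bash
python3 - <<'E'
from h import *
held(); reg("side"); reg("scene"); level(.029,.0335); level(.0085,.0135)
E
```

```text
{'clock': 67.85, 'position': [0.493, 0.2535, 0.1123], 'tool_rot': [3.1412, -0.0002, -0.0016], 'grip_width': 0.0611, 'finger_force': 48.8611, 'force': [-0.2207, -1.19, -0.666]}
held 0.93 [0.001  0.001  0.0332] top dz [0.0168 0.0183 0.0193]
side
  0.77 z 0.0303 c [0.4858 0.247 ] r 0.0382 tilt [ 0.09 -0.07]
  0.71 z 0.1301 c [0.4922 0.2439] r 0.036 tilt [ 0.01 -0.02]
  0.65 z 0.0169 c [0.4896 0.2311] r 0.0234 tilt [ 0.02 -0.18]
  0.57 z 0.009 c [ 0.6271 -0.1158] r 0.0352 tilt [0.01 0.03]
scene
  0.59 z 0.0187 c [0.5002 0.2376] r 0.0256 tilt [ 0.03 -0.13]
  0.58 z 0.011 c [ 0.63   -0.1116] r 0.0327 tilt [-0.01  0.02]
  0.54 z 0.0333 c [0.4917 0.2508] r 0.0332 tilt [-0.    0.04]
  0.54 z 0.1328 c [0.5041 0.2545] r 0.0296 tilt [-0.03  0.01]
wrist level 0.029 0.0335 2398 c [0.492  0.2553] r 0.0315 mean [0.5032 0.2552 0.031 ]
wrist level 0.0085 0.0135 1946 c [0.4932 0.2549] r 0.0418 mean [0.5129 0.2552 0.0111]
```

Emit:
play_rows([
  [[-0.02,-0.04,1],[0,0,0],1],
  [[0,0,1],[0,0,0],1],
  [[0,0,0.6],[0,0,0],1],
  [[0,0,0.4],[0,0,0],1],
  [[0,0,0.25],[0,0,0],1],
  [[0,0,0.18],[0,0,0],1],
  [[0,0,0.08],[0,0,0],1],
  [[0,0,0],[0,0,0],1],
  [[0,0,0],[0,0,0],1],
  [[0,0,0],[0,0,0],-0.6],
  [[0,0,0],[0,0,0],-0.7],
  [[0,0,0],[0,0,0],-0.8],
  [[0,0,-0.4],[0,0,0],-1],
  [[0,0,-1],[0,0,0],-1],
  [[0,0,-1],[0,0,0],-1],
  [[0,0,-1],[0,0,0],-1],
  [[0,0,-0.2],[0,0,0],-1],
  [[0,0,0],[0,0,0],-1],
])

```text
clock: 70.5
position: [0.4923, 0.2556, 0.1144]
tool_rot: [-3.141, -0.0, -0.001]
force: [0.1, -0.0, -0.4]
grip_width: 0.0856
finger_force: 0.0
```

```bash
python3 - <<'E'
from h import *
st(); level(.039,.0435); level(.029,.0335);level(.019,.0235); reg("scene")
E
```

```text
{'clock': 70.5, 'position': [0.4923, 0.2556, 0.1144], 'tool_rot': [-3.1412, -0.0001, -0.0005], 'grip_width': 0.0856, 'finger_force': 0.0, 'force': [0.0991, -0.0135, -0.4437]}
wrist level 0.039 0.0435 4423 c [0.4916 0.2555] r 0.0318 mean [0.4929 0.2558 0.041 ]
wrist level 0.029 0.0335 33 c [0.5073 0.2507] r 0.0272 mean [0.516  0.2454 0.0312]
wrist level 0.019 0.0235 112 c [0.5062 0.2506] r 0.0271 mean [0.5169 0.247  0.0208]
scene
  0.94 z 0.0109 c [ 0.6304 -0.1122] r 0.0342 tilt [-0.02  0.03]
  0.54 z 0.0432 c [0.4955 0.2504] r 0.0388 tilt [ 0.1  -0.06]
```

Emit:
play_rows([
  [[0.36,0.98,0],[0,0,0],-1],
  [[0.36,0.98,0],[0,0,0],-1],
  [[0.36,0.98,0],[0,0,0],-1],
  [[0.36,0.98,0],[0,0,0],-1],
  [[0.36,0.98,0],[0,0,0],-1],
  [[0.36,0.98,0],[0,0,0],-1],
  [[0.36,0.98,0],[0,0,0],-1],
  [[0.36,0.98,0],[0,0,0],-1],
  [[0.36,0.98,0],[0,0,0],-1],
  [[0.36,0.98,0],[0,0,0],-1],
  [[0.36,0.98,0],[0,0,0],-1],
  [[0.36,0.98,0],[0,0,0],-1],
  [[0.36,0.98,0],[0,0,0],-1],
  [[0.36,0.98,0],[0,0,0],-1],
  [[0.36,0.98,0.5],[0,0,0],-1],
  [[0,0,0],[0,0,0],-1],
  [[0,0,0],[0,0,0],-1],
])

```text
clock: 72.88
position: [0.6268, -0.1118, 0.1016]
tool_rot: [-3.141, 0.001, -0.001]
force: [0.0, -0.4, -0.4]
grip_width: 0.0856
finger_force: 0.0
```

```bash
python3 - <<'E'
from h import *
st(); level(.0075,.0125,"wrist",(.629,-.1125),.045)
E
```

```text
{'clock': 72.875, 'position': [0.6268, -0.1118, 0.1016], 'tool_rot': [-3.1413, 0.0006, -0.0008], 'grip_width': 0.0856, 'finger_force': 0.0, 'force': [0.0117, -0.4165, -0.4215]}
wrist level 0.0075 0.0125 3835 c [ 0.6295 -0.1099] r 0.0316 mean [ 0.6306 -0.1098  0.009 ]
```

Emit:
play_rows([
  [[0.12,-0.06,1],[0,0,0],-1],
  [[0,0,1],[0,0,0],-1],
  [[0,0,1],[0,0,0],-1],
  [[0,0,0.6],[0,0,0],-1],
  [[0,0,0.4],[0,0,0],-0.7],
  [[0,0,0.3],[0,0,0],-0.65],
  [[0,0,0.18],[0,0,0],-0.65],
  [[0,0,0],[0,0,0],-0.65],
  [[0,0,0],[0,0,0],-0.5],
  [[0,0,0],[0,0,0],1],
  [[0,0,0],[0,0,0],1],
  [[0,0,0],[0,0,0],1],
  [[0,0,0],[0,0,0],1],
])

```text
clock: 74.55
position: [0.6304, -0.1108, -0.0092]
tool_rot: [-3.141, -0.001, -0.001]
force: [-3.6, 1.9, 11.4]
grip_width: 0.0615
finger_force: 45.9
```

Emit:
play_rows([
  [[0,0,-0.5],[0,0,0],1],
  [[0,0,-1],[0,0,0],1],
  [[0,0,-1],[0,0,0],1],
  [[-0.36,-0.96,-1],[0,0,0],1],
  [[-0.36,-0.97,-1],[0,0,0],1],
  [[-0.36,-0.97,-0.5],[0,0,0],1],
  [[-0.37,-0.97,0],[0,0,0],1],
  [[-0.37,-0.97,0],[0,0,0],1],
  [[-0.37,-0.97,0],[0,0,0],1],
  [[-0.37,-0.97,0],[0,0,0],1],
  [[-0.37,-0.97,0],[0,0,0],1],
  [[-0.37,-0.97,0],[0,0,0],1],
  [[-0.37,-0.97,0],[0,0,0],1],
  [[-0.37,-0.97,0],[0,0,0],1],
  [[-0.37,-0.97,0],[0,0,0],1],
  [[-0.37,-0.97,0],[0,0,0],1],
  [[-0.37,-0.97,0],[0,0,0],1],
  [[-0.37,-0.97,0],[0,0,0],1],
  [[0,0,0],[0,0,0],1],
  [[0,0,0],[0,0,0],1],
])

```text
clock: 77.05
position: [0.4927, 0.2525, 0.1158]
tool_rot: [-3.141, -0.001, -0.001]
force: [0.9, -0.4, -0.8]
grip_width: 0.0614
finger_force: 48.8
```

```bash
python3 - <<'E'
from h import *
held(); reg("scene"); level(.039,.0435); level(.0085,.0135)
E
```

```text
{'clock': 77.05, 'position': [0.4927, 0.2525, 0.1158], 'tool_rot': [-3.1411, -0.0008, -0.0011], 'grip_width': 0.0614, 'finger_force': 48.8461, 'force': [0.873, -0.4436, -0.7825]}
held 0.8 [ 0.0006 -0.      0.0333] top dz [0.0165 0.018  0.019 ]
scene
  0.69 z 0.1356 c [0.4999 0.2511] r 0.0348 tilt [-0.04 -0.  ]
  0.56 z 0.0432 c [0.4932 0.2517] r 0.036 tilt [0.01 0.04]
  0.44 z 0.0195 c [0.5075 0.2389] r 0.0221 tilt [ 0.19 -0.18]
wrist level 0.039 0.0435 2458 c [0.4919 0.2558] r 0.0316 mean [0.5045 0.2565 0.041 ]
wrist level 0.0085 0.0135 1831 c [0.4935 0.2549] r 0.0418 mean [0.514  0.2537 0.0111]
```

Emit:
play_rows([
  [[0,-0.08,1],[0,0,0],1],
  [[0,0,0.9],[0,0,0],1],
  [[0,0,0.6],[0,0,0],1],
  [[0,0,0.4],[0,0,0],1],
  [[0,0,0.2],[0,0,0],1],
  [[0,0,0.12],[0,0,0],1],
  [[0,0,0.06],[0,0,0],1],
  [[0,0,0],[0,0,0],1],
  [[0,0,0],[0,0,0],1],
  [[0,0,0],[0,0,0],-0.6],
  [[0,0,0],[0,0,0],-0.7],
  [[0,0,0],[0,0,0],-0.8],
  [[0,0,-0.4],[0,0,0],-1],
  [[0,0,-1],[0,0,0],-1],
  [[0,0,-1],[0,0,0],-1],
  [[0,0,-1],[0,0,0],-1],
  [[0,0,0],[0,0,0],-1],
])

```text
clock: 79.47
position: [0.4931, 0.2552, 0.1197]
tool_rot: [-3.14, -0.002, -0.001]
force: [-0.7, -0.6, 0.0]
grip_width: 0.0856
finger_force: 0.0
```

```bash
python3 - <<'E'
from h import *
st(); level(.049,.0535); level(.039,.0435); level(.029,.0335); f=grab_frame("scene")
for r in regions_of("cap","scene"):
    P=cloud(f,r["mask"]); print(r["p"],P.mean(0).round(3),P[P[:,2]>.03].mean(0).round(4))
reg("scene"); reg("side")
E
```

```text
{'clock': 79.475, 'position': [0.4931, 0.2552, 0.1197], 'tool_rot': [-3.1401, -0.0021, -0.0007], 'grip_width': 0.0856, 'finger_force': 0.0, 'force': [-0.7246, -0.601, 0.0491]}
wrist level 0.049 0.0535 4551 c [0.4915 0.2552] r 0.0318 mean [0.4927 0.2553 0.051 ]
wrist level 0.039 0.0435 99 c [0.505  0.2593] r 0.0282 mean [0.5178 0.262  0.041 ]
wrist level 0.029 0.0335 31 c [0.5072 0.2507] r 0.0272 mean [0.5166 0.2445 0.0314]
0.82 [ 0.558 -0.279  0.019] [ 0.558  -0.2779  0.0373]
scene
  0.67 z 0.0532 c [0.4933 0.252 ] r 0.0353 tilt [-0.01  0.03]
  0.53 z 0.0286 c [0.4985 0.2458] r 0.0311 tilt [ 0.06 -0.17]
  0.52 z 0.0378 c [0.5008 0.2376] r 0.0238 tilt [0.05 0.  ]
  0.41 z 0.0201 c [0.5041 0.2363] r 0.0227 tilt [ 0.05 -0.02]
side
  0.67 z 0.0505 c [0.4922 0.2512] r 0.0414 tilt [-0.01 -0.25]
  0.54 z 0.0174 c [0.4951 0.2298] r 0.0244 tilt [ 0.05 -0.25]
  0.53 z 0.0271 c [0.4849 0.236 ] r 0.0266 tilt [-0.04 -0.3 ]
```

All four discs are stacked within 2 mm of the plate's centre. Now the cap.

Emit:
play_rows([
  [[0.12,1,0],[0,0,0],-1],
  [[0.12,1,0],[0,0,0],-1],
  [[0.12,1,0],[0,0,0],-1],
  [[0.12,1,0],[0,0,0],-1],
  [[0.12,1,0],[0,0,0],-1],
  [[0.12,1,0],[0,0,0],-1],
  [[0.12,1,0],[0,0,0],-1],
  [[0.12,1,0],[0,0,0],-1],
  [[0.12,1,0],[0,0,0],-1],
  [[0.12,1,0],[0,0,0],-1],
  [[0.12,1,0],[0,0,0],-1],
  [[0.12,1,0],[0,0,0],-1],
  [[0.12,1,0],[0,0,0],-1],
  [[0.12,1,0],[0,0,0],-1],
  [[0.12,1,0],[0,0,0],-1],
  [[0.12,1,0],[0,0,0],-1],
  [[0.12,1,0],[0,0,0],-1],
  [[0.12,1,0],[0,0,0],-1],
  [[0.12,1,0],[0,0,0],-1],
  [[0.12,1,0],[0,0,0],-1],
])

```text
clock: 82.42
position: [0.552, -0.246, 0.1177]
tool_rot: [-3.142, 0.0, -0.001]
force: [0.2, 0.5, 0.3]
grip_width: 0.0855
finger_force: 0.0
```

Emit:
play_rows([
  [[0.12,1,0],[0,0,0],-0.2],
  [[0,0.4,0],[0,0,0],-0.2],
  [[0,0,0],[0,0,0],-0.2],
  [[0,0,0],[0,0,0],-0.2],
])

```text
clock: 82.92
position: [0.5551, -0.2791, 0.1177]
tool_rot: [-3.141, 0.0, 0.0]
force: [0.0, 0.7, 0.6]
grip_width: 0.0507
finger_force: 0.0
```

```bash
python3 - <<'E'
from h import *
st(); level(.033,.040,"wrist",(.5565,-.281),.025); level(.012,.0175,"wrist",(.5565,-.281),.04)
E
```

```text
{'clock': 82.925, 'position': [0.5551, -0.2791, 0.1177], 'tool_rot': [-3.141, 0.0001, 0.0001], 'grip_width': 0.0507, 'finger_force': 0.0, 'force': [0.0212, 0.728, 0.5554]}
wrist level 0.033 0.04 581 c [ 0.5577 -0.2773] r 0.0117 mean [ 0.5582 -0.2774  0.0358]
wrist level 0.012 0.0175 2665 c [ 0.5571 -0.2775] r 0.0306 mean [ 0.5594 -0.2777  0.014 ]
```

Emit:
play_rows([
  [[0.11,-0.06,1],[0,0,0],-0.2],
  [[0,0,1],[0,0,0],-0.2],
  [[0,0,1],[0,0,0],-0.2],
  [[0,0,0.6],[0,0,0],-0.2],
  [[0,0,0.4],[0,0,0],-0.2],
  [[0,0,0.2],[0,0,0],-0.2],
  [[0,0,0.1],[0,0,0],-0.2],
  [[0,0,0],[0,0,0],-0.2],
  [[0,0,0],[0,0,0],0.2],
  [[0,0,0],[0,0,0],1],
  [[0,0,0],[0,0,0],1],
  [[0,0,0],[0,0,0],1],
  [[0,0,0],[0,0,0],1],
], newtons=60)

```text
clock: 84.65
position: [0.5579, -0.2788, 0.0109]
tool_rot: [3.142, -0.001, -0.001]
force: [-1.4, 1.5, 7.2]
grip_width: 0.0213
finger_force: 58.4
```

Emit:
play_rows([
  [[0,0,-0.4],[0,0,0],1],
  [[0,0,-1],[0,0,0],1],
  [[0,0,-1],[0,0,0],1],
  [[0,0,-1],[0,0,0],1],
  [[-0.1,-0.4,-1],[0,0,0],1],
  [[-0.12,-1,-0.2],[0,0,0],1],
  [[-0.12,-1,0],[0,0,0],1],
  [[-0.12,-1,0],[0,0,0],1],
  [[-0.12,-1,0],[0,0,0],1],
  [[-0.12,-1,0],[0,0,0],1],
  [[-0.12,-1,0],[0,0,0],1],
  [[-0.12,-1,0],[0,0,0],1],
  [[-0.12,-1,0],[0,0,0],1],
  [[-0.12,-1,0],[0,0,0],1],
  [[-0.12,-1,0],[0,0,0],1],
  [[-0.12,-1,0],[0,0,0],1],
  [[-0.12,-1,0],[0,0,0],1],
  [[-0.12,-1,0],[0,0,0],1],
  [[-0.12,-1,0],[0,0,0],1],
  [[-0.12,-1,0],[0,0,0],1],
])

```text
clock: 87.15
position: [0.5099, 0.1077, 0.1259]
tool_rot: [-3.141, 0.0, -0.0]
force: [1.5, -0.3, -2.1]
grip_width: 0.0218
finger_force: 58.9
```

Emit:
play_rows([
  [[-0.12,-1,0],[0,0,0],1],
  [[-0.12,-1,0],[0,0,0],1],
  [[-0.12,-1,0],[0,0,0],1],
  [[-0.12,-1,0],[0,0,0],1],
  [[-0.12,-1,0],[0,0,0],1],
  [[-0.12,-0.96,0],[0,0,0],1],
  [[0,0,0],[0,0,0],1],
  [[0,0,0],[0,0,0],1],
])

```text
clock: 88.15
position: [0.4923, 0.2551, 0.1258]
tool_rot: [-3.142, -0.0, -0.001]
force: [-0.1, -0.7, -2.2]
grip_width: 0.0217
finger_force: 59.0
```

```bash
python3 - <<'E'
from h import *
s=st(); z=s["position"][2]; c0=s["position"][:2]
level(.048,.0545); level(z-.003,z+.010,"wrist",c0,.045); level(.0085,.0135)
f=grab_frame("wrist"); C=cloud(f,np.ones((384,512),bool),True); q=C[(np.hypot(*(C[:,:2]-c0).T)<.035)&(C[:,2]<z+.015)&(C[:,2]>z-.03)]; print(np.histogram(q[:,2]-z,np.arange(-.03,.016,.003)))
E
```

```text
{'clock': 88.15, 'position': [0.4923, 0.2551, 0.1258], 'tool_rot': [-3.1415, -0.0, -0.0008], 'grip_width': 0.0217, 'finger_force': 59.0023, 'force': [-0.0691, -0.6908, -2.231]}
wrist level 0.048 0.0545 1988 c [0.4923 0.2552] r 0.0316 mean [0.5071 0.2551 0.051 ]
wrist level 0.12275827292581204 0.13575827292581205 4235 c [0.4917 0.2548] r 0.0313 mean [0.5052 0.2552 0.1287]
wrist level 0.0085 0.0135 1661 c [0.4935 0.2548] r 0.0417 mean [0.515  0.2547 0.0111]
(array([   0,    0,    0,    0,    0,    0,    0,   17,  126,  154, 2309,
       1660,   93,  114,  178]), array([-3.0000000e-02, -2.7000000e-02, -2.4000000e-02, -2.1000000e-02,
       -1.8000000e-02, -1.5000000e-02, -1.2000000e-02, -9.0000000e-03,
       -6.0000000e-03, -3.0000000e-03, -6.9388939e-18,  3.0000000e-03,
        6.0000000e-03,  9.0000000e-03,  1.2000000e-02,  1.5000000e-02]))
```

Emit:
play_rows([
  [[0.02,0,0.9],[0,0,0],1],
  [[0,0,0.7],[0,0,0],1],
  [[0,0,0.5],[0,0,0],1],
  [[0,0,0.3],[0,0,0],1],
  [[0,0,0.17],[0,0,0],1],
  [[0,0,0.08],[0,0,0],1],
  [[0,0,0],[0,0,0],1],
  [[0,0,0],[0,0,0],1],
])

```text
clock: 89.35
position: [0.4932, 0.2554, 0.0594]
tool_rot: [-3.141, -0.0, -0.001]
force: [-0.3, -0.1, -1.6]
grip_width: 0.0214
finger_force: 59.0
```

Emit:
play_rows([
  [[0,0,0],[0,0,0],0.3],
  [[0,0,0],[0,0,0],0.1],
  [[0,0,0],[0,0,0],-0.1],
  [[0,0,-0.4],[0,0,0],-0.1],
  [[0,0,-1],[0,0,0],-0.1],
  [[0,0,-1],[0,0,0],-0.1],
  [[0,0,-1],[0,0,0],-0.1],
  [[0,0,0],[0,0,0],-0.1],
])

```text
clock: 90.35
position: [0.4938, 0.2557, 0.146]
tool_rot: [-3.14, -0.002, -0.001]
force: [0.5, -0.2, -0.7]
grip_width: 0.0471
finger_force: 0.0
```

```bash
python3 - <<'E'
from h import *
st(); level(.078,.0875,r=.03); level(.058,.0645); level(.048,.0535); level(.0085,.0135); reg("scene")
for c in ("scene","side"):
    f=grab_frame(c); C=cloud(f,np.ones((384,512),bool)); q=C[(C[:,2]>.243)&(C[:,2]<.3)&(abs(C[:,0]-.47)<.08)&(abs(C[:,1]-.445)<.03)]; print(c,len(q),q.mean(0).round(4),cv2.minAreaRect(q[:,:2].astype(np.float32)),np.percentile(q[:,2],[5,95]))
E
```

```text
{'clock': 90.35, 'position': [0.4938, 0.2557, 0.146], 'tool_rot': [-3.14, -0.0022, -0.0007], 'grip_width': 0.0471, 'finger_force': 0.0, 'force': [0.5086, -0.1612, -0.663]}
wrist level 0.078 0.0875 680 c [0.493  0.2558] r 0.0118 mean [0.4939 0.2558 0.0826]
wrist level 0.058 0.0645 3023 c [0.4925 0.2557] r 0.0307 mean [0.4952 0.2556 0.061 ]
wrist level 0.048 0.0535 118 c [0.4979 0.2549] r 0.0306 mean [0.5153 0.2497 0.0505]
wrist level 0.0085 0.0135 1471 c [0.4937 0.2548] r 0.0415 mean [0.5148 0.2547 0.0112]
scene
  0.32 z 0.0287 c [0.4757 0.4806] r 0.355 tilt [0.12 0.37]
scene 119 [0.4989 0.4491 0.2594] ((0.49647286534309387, 0.44998830556869507), (0.05400140956044197, 0.011558448895812035), 6.436091899871826) [0.24753595 0.26425846]
side 48 [0.4253 0.4366 0.2555] ((0.4251653254032135, 0.43545278906822205), (0.02309577353298664, 0.015308849513530731), 17.203439712524414) [0.24357506 0.26205117]
```

The cap is centred at (0.4925, 0.2557) and level. Now up and over to the hood handle.

Emit:
play_rows([
  [[0,0,-1],[0,0,0],-0.2],
  [[0,0,-1],[0,0,0],-0.2],
  [[0,0,-1],[0,0,0],-0.2],
  [[0,0,-1],[0,0,0],-0.2],
  [[0,0,-1],[0,0,0],-0.2],
  [[0,0,-1],[0,0,0],-0.2],
  [[0,0,-1],[0,0,0],-0.2],
  [[-0.12,-0.94,-0.3],[0,0,0],-0.2],
  [[-0.12,-0.94,0],[0,0,0],-0.2],
  [[-0.12,-0.94,0],[0,0,0],-0.2],
  [[-0.12,-0.94,0],[0,0,0],-0.2],
  [[-0.12,-0.94,0],[0,0,0],-0.2],
  [[-0.12,-0.94,0],[0,0,0],-0.2],
  [[-0.12,-0.94,0],[0,0,0],-0.2],
  [[-0.12,-0.94,0],[0,0,0],-0.2],
  [[0,0,0],[0,0,-0.8],-0.2],
  [[0,0,0],[0,0,0],-0.2],
  [[0,0,0],[0,0,0],-0.2],
])

```text
clock: 93.0
position: [0.4693, 0.4434, 0.3267]
tool_rot: [-3.141, 0.0, 0.116]
force: [0.9, -0.1, -0.5]
grip_width: 0.051
finger_force: 0.0
```

```bash
python3 - <<'E'
from h import *
s=st(); print(np.round(s["qpos"],2)); reg()
for c in ("wrist","scene","side"):
    f=grab_frame(c); C=cloud(f,np.ones((384,512),bool),c=="wrist"); q=C[(C[:,2]>.25)&(C[:,2]<.275)&(abs(C[:,0]-.47)<.065)&(abs(C[:,1]-.445)<.03)]
    if len(q): print(c,len(q),q.mean(0).round(4),cv2.minAreaRect(q[:,:2].astype(np.float32)),np.percentile(q[:,2],[5,50,95]).round(4))
f=grab_frame("wrist"); cv2.imwrite("pics/w10.png",cv2.resize(f["pixels"][:,:,::-1],(800,600)))
E
```

```text
{'clock': 93.0, 'position': [0.4693, 0.4434, 0.3267], 'tool_rot': [-3.1414, 0.0, 0.1162], 'grip_width': 0.051, 'finger_force': 0.0, 'force': [0.9302, -0.1007, -0.5144]}
[-1.45  0.71  1.1   1.44 -0.63  1.38 -1.78]
wrist
  0.41 z 0.0385 c [0.4984 0.2768] r 0.0228 tilt [0.   0.01]
  0.39 z 0.0476 c [0.4954 0.2814] r 0.0156 tilt [-0.04  0.22]
wrist 1657 [0.474  0.4492 0.2604] ((0.46911758184432983, 0.44905272126197815), (0.10951536148786545, 0.01095701102167368), 7.558949947357178) [0.2576 0.2607 0.2622]
scene 211 [0.4719 0.4457 0.2605] ((0.4698020815849304, 0.44793128967285156), (0.10755910724401474, 0.014779817312955856), 8.050382614135742) [0.2543 0.2611 0.2648]
side 175 [0.4677 0.4424 0.2577] ((0.4675430953502655, 0.44309183955192566), (0.11006561666727066, 0.014128695242106915), 8.547027587890625) [0.2522 0.2581 0.262 ]
```

View pics/w10.png

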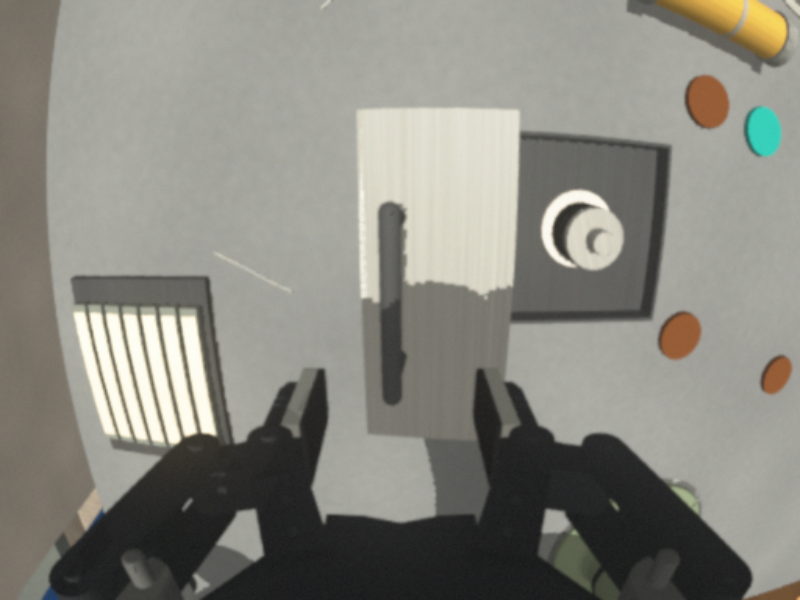

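No disc is hidden behind the hood. I'll pinch the handle and work out the closing arc.

Emit:
play_rows([
  [[0,-0.16,1],[0,0,0],-0.2],
  [[0,0,1],[0,0,0],-0.2],
  [[0,0,0.7],[0,0,0],-0.2],
  [[0,0,0.5],[0,0,0],-0.2],
  [[0,0,0.3],[0,0,0],-0.2],
  [[0,0,0.07],[0,0,0],-0.2],
  [[0,0,0],[0,0,0],-0.2],
  [[0,0,0],[0,0,0],0.3],
  [[0,0,0],[0,0,0],1],
  [[0,0,0],[0,0,0],1],
  [[0,0,0],[0,0,0],1],
  [[0,0,0],[0,0,0],1],
], newtons=30)

```text
clock: 94.8
position: [0.4688, 0.4476, 0.2376]
tool_rot: [-3.141, -0.0, 0.12]
force: [-0.6, 1.3, 5.5]
grip_width: 0.0101
finger_force: 29.5
```

```bash
python3 - <<'E'
from h import *
s=st(); R=np.array([.4813,.354]); o=np.array([.122,-.993])
out=(s["position"][:2]-R)@o; print("out",out)
r=np.hypot(.237,.065); a1=np.arctan2(.065,.237); a0=np.arccos(out/r); print("phi0",np.degrees(a0),"bar z",.0305+r*np.sin(a0),"tcp-bar",s["position"][2]-.0305-r*np.sin(a0))
A=np.linspace(a0,a1,13); P=np.c_[r*np.cos(A),-r*np.sin(A)]; print((np.diff(P,axis=0)/.025/4).round(2).tolist(), "per row, 4 rows each")
E
```

```text
{'clock': 94.8, 'position': [0.4688, 0.4476, 0.2376], 'tool_rot': [-3.1411, -0.0004, 0.1195], 'grip_width': 0.0101, 'finger_force': 29.4605, 'force': [-0.5719, 1.3481, 5.4555]}
out -0.09448268686678371
phi0 112.61044995405244 bar z 0.2573634432482089 tcp-bar -0.01971495582926938
[[0.33, -0.11], [0.34, -0.06], [0.35, -0.01], [0.35, 0.03], [0.34, 0.08], [0.32, 0.13], [0.3, 0.17], [0.27, 0.21], [0.24, 0.25], [0.2, 0.28], [0.16, 0.31], [0.12, 0.33]] per row, 4 rows each
```

Emit:
play_rows([
  [[0,0.33,-0.11],[0,0,0],1],
  [[0,0.33,-0.11],[0,0,0],1],
  [[0,0.33,-0.11],[0,0,0],1],
  [[0,0.33,-0.11],[0,0,0],1],
  [[0,0.34,-0.06],[0,0,0],1],
  [[0,0.34,-0.06],[0,0,0],1],
  [[0,0.34,-0.06],[0,0,0],1],
  [[0,0.34,-0.06],[0,0,0],1],
  [[0,0.35,-0.01],[0,0,0],1],
  [[0,0.35,-0.01],[0,0,0],1],
  [[0,0.35,-0.01],[0,0,0],1],
  [[0,0.35,-0.01],[0,0,0],1],
  [[0,0.35,0.03],[0,0,0],1],
  [[0,0.35,0.03],[0,0,0],1],
  [[0,0.35,0.03],[0,0,0],1],
  [[0,0.35,0.03],[0,0,0],1],
])

```text
clock: 96.8
position: [0.4856, 0.311, 0.2521]
tool_rot: [3.141, -0.001, 0.119]
force: [9.2, 6.0, -12.1]
grip_width: 0.0097
finger_force: 29.1
```

Emit:
play_rows([
  [[0,0.34,0.08],[0,0,0],1],
  [[0,0.34,0.08],[0,0,0],1],
  [[0,0.34,0.08],[0,0,0],1],
  [[0,0.34,0.08],[0,0,0],1],
  [[0,0.32,0.13],[0,0,0],1],
  [[0,0.32,0.13],[0,0,0],1],
  [[0,0.32,0.13],[0,0,0],1],
  [[0,0.32,0.13],[0,0,0],1],
  [[0,0.3,0.17],[0,0,0],1],
  [[0,0.3,0.17],[0,0,0],1],
  [[0,0.3,0.17],[0,0,0],1],
  [[0,0.3,0.17],[0,0,0],1],
  [[0,0.27,0.21],[0,0,0],1],
  [[0,0.27,0.21],[0,0,0],1],
  [[0,0.27,0.21],[0,0,0],1],
  [[0,0.27,0.21],[0,0,0],1],
])

```text
clock: 98.8
position: [0.5002, 0.1892, 0.1932]
tool_rot: [-3.141, -0.001, 0.119]
force: [8.4, 8.8, -4.9]
grip_width: 0.0097
finger_force: 29.1
```

```bash
python3 - <<'E'
from h import *
s=st(); R=np.array([.4813,.354]); o=np.array([.122,-.993])
print("out",(s["position"][:2]-R)@o,"barz",s["position"][2]+.0197, "phi",np.degrees(np.arctan2(s["position"][2]+.0197-.0305,(s["position"][:2]-R)@o)))
E
```

```text
{'clock': 98.8, 'position': [0.5002, 0.1892, 0.1932], 'tool_rot': [-3.1414, -0.0012, 0.1195], 'grip_width': 0.0097, 'finger_force': 29.1483, 'force': [8.432, 8.8482, -4.934]}
out 0.16591122481205747 barz 0.21287741918027003 phi 47.70678210426827
```

Emit:
play_rows([
  [[0,0.24,0.25],[0,0,0],1],
  [[0,0.24,0.25],[0,0,0],1],
  [[0,0.24,0.25],[0,0,0],1],
  [[0,0.24,0.25],[0,0,0],1],
  [[0,0.2,0.28],[0,0,0],1],
  [[0,0.2,0.28],[0,0,0],1],
  [[0,0.2,0.28],[0,0,0],1],
  [[0,0.2,0.28],[0,0,0],1],
  [[0,0.16,0.31],[0,0,0],1],
  [[0,0.16,0.31],[0,0,0],1],
  [[0,0.16,0.31],[0,0,0],1],
  [[0,0.16,0.31],[0,0,0],1],
  [[0,0.07,0.17],[0,0,0],1],
  [[0,0.06,0.17],[0,0,0],1],
  [[0,0.06,0.17],[0,0,0],1],
  [[0,0.06,0.17],[0,0,0],1],
])

```text
clock: 100.8
position: [0.5079, 0.1232, 0.0922]
tool_rot: [3.141, -0.001, 0.119]
force: [5.0, 2.4, 0.9]
grip_width: 0.0096
finger_force: 29.8
```

Emit:
play_rows([
  [[0,0.05,0.12],[0,0,0],1],
  [[0,0.04,0.12],[0,0,0],1],
  [[0,0.04,0.12],[0,0,0],1],
  [[0,0.03,0.1],[0,0,0],1],
  [[0,0.02,0.07],[0,0,0],1],
  [[0,0,0],[0,0,0],1],
  [[0,0,0],[0,0,0],1],
])

```text
clock: 101.68
position: [0.5083, 0.1189, 0.0789]
tool_rot: [3.141, -0.0, 0.119]
force: [5.8, 2.2, -3.4]
grip_width: 0.0094
finger_force: 29.1
```

```bash
cat >> h.py <<'E'
def lid():
    s=st(); R=np.array([.4813,.354]); o=np.array([.122,-.993])
    print("out",(s["position"][:2]-R)@o,"phi-15.34",np.degrees(np.arctan2(s["position"][2]+.0197-.0305,(s["position"][:2]-R)@o))-15.34)
    for c in ("scene","side"):
        f=grab_frame(c); C=cloud(f,np.ones((384,512),bool)); D=(C[:,:2]-R)@o; L=(C[:,:2]-R)@np.array([.993,.122]); k=(D>.01)&(D<.19)&(abs(L)<.09)&(C[:,2]>.1)&(C[:,2]<.15)
        a=np.linalg.lstsq(np.c_[D[k],np.ones(k.sum())],C[k,2],rcond=None)[0]; print(c,k.sum(),"slope",a[0].round(4),"z at hinge, front",a[1].round(4),(a[1]+.2*a[0]).round(4))
E
python3 - <<'E'
from h import *
lid()
E
```

```text
{'clock': 101.675, 'position': [0.5083, 0.1189, 0.0789], 'tool_rot': [3.1414, -0.0003, 0.1194], 'grip_width': 0.0094, 'finger_force': 29.1484, 'force': [5.8322, 2.1563, -3.3783]}
out 0.23672867725228486 phi-15.34 0.7164425045461904
scene 1903 slope 0.0047 z at hinge, front 0.1199 0.1209
side 1609 slope 0.0059 z at hinge, front 0.1176 0.1187
```

Emit:
play_rows([
  [[0,0.01,0.05],[0,0,0],1],
  [[0,0.01,0.04],[0,0,0],1],
  [[0,0,0.04],[0,0,0],1],
  [[0,0,0],[0,0,0],1],
  [[0,0,0],[0,0,0],1],
])

```text
clock: 102.4
position: [0.5085, 0.1185, 0.077]
tool_rot: [-3.14, -0.001, 0.119]
force: [-4.7, 4.5, 33.3]
grip_width: 0.0099
finger_force: 32.8
```

```bash
python3 - <<'E'
from h import *
lid()
E
```

```text
{'clock': 102.4, 'position': [0.5085, 0.1185, 0.077], 'tool_rot': [-3.1402, -0.0008, 0.1191], 'grip_width': 0.0099, 'finger_force': 32.7798, 'force': [-4.7062, 4.5021, 33.2934]}
out 0.23716928364977036 phi-15.34 0.25128091771285277
scene 1919 slope -0.0017 z at hinge, front 0.12 0.1197
side 1622 slope -0.0008 z at hinge, front 0.1177 0.1175
```

Emit:
play_rows([
  [[0,0,-0.06],[0,0,0],1],
  [[0,0,0],[0,0,0],0.6],
  [[0,0,0],[0,0,0],0.45],
  [[0,0,0],[0,0,0],0.4],
  [[0,0,0],[0,0,0],0.4],
  [[0,0,-0.3],[0,0,0],0.4],
  [[0,0,-0.6],[0,0,0],0.4],
  [[0,0,-1],[0,0,0],0.4],
  [[0,0,-1],[0,0,0],0.4],
  [[0,0,-1],[0,0,0],0.4],
  [[0,0,-1],[0,0,0],0.4],
  [[0,0,-1],[0,0,0],0.4],
  [[0,0,0],[0,0,0],0.4],
])

```text
clock: 104.12
position: [0.5088, 0.1185, 0.227]
tool_rot: [-3.141, -0.003, 0.119]
force: [0.6, -0.5, 0.5]
grip_width: 0.0258
finger_force: 0.0
```

```bash
python3 - <<'E'
from h import *
lid(); f=grab_frame("scene"); cv2.imwrite("pics/end.png",cv2.resize(f["pixels"][:,:,::-1],(800,600)))
E
```

```text
{'clock': 104.125, 'position': [0.5088, 0.1185, 0.227], 'tool_rot': [-3.1406, -0.0026, 0.1192], 'grip_width': 0.0258, 'finger_force': 0.0, 'force': [0.5792, -0.5315, 0.4528]}
out 0.23724263601455903 phi-15.34 26.99646613165095
scene 2826 slope 0.0008 z at hinge, front 0.12 0.1201
side 2445 slope 0.0022 z at hinge, front 0.1176 0.118
```

View pics/end.png

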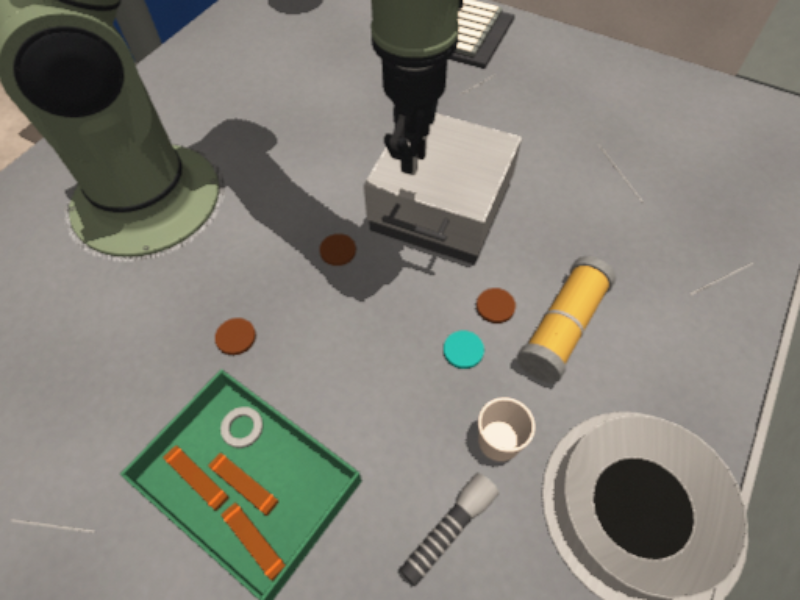

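Everything is in place, but the hood slope suggests it lifted about 0.5 mm when I eased off. I'll press the bar gently with shut fingertips.

Emit:
play_rows([
  [[0,0,1],[0,0,0],1],
  [[0,0,1],[0,0,0],1],
  [[0,0,1],[0,0,0],1],
  [[0,0,1],[0,0,0],1],
  [[0,0,0.6],[0,0,0],1],
  [[0,0,0.3],[0,0,0],1],
  [[0,0,0.2],[0,0,0],1],
  [[0,0,0.1],[0,0,0],1],
  [[0,0,0],[0,0,0],1],
  [[0,0,0],[0,0,0],1],
])

```text
clock: 105.52
position: [0.5083, 0.1185, 0.0951]
tool_rot: [-3.141, -0.0, 0.119]
force: [-0.2, -0.3, 0.3]
grip_width: 0.0002
finger_force: 0.0
```

Emit:
play_rows([
  [[0,0,0.05],[0,0,0],1],
  [[0,0,0.05],[0,0,0],1],
  [[0,0,0],[0,0,0],1],
])

```text
clock: 105.9
position: [0.5081, 0.1184, 0.0923]
tool_rot: [3.142, 0.0, 0.119]
force: [-0.5, -0.1, 0.2]
grip_width: 0.0
finger_force: 0.0
```

Emit:
play_rows([
  [[0,0,0.05],[0,0,0],1],
  [[0,0,0.05],[0,0,0],1],
  [[0,0,0],[0,0,0],1],
])

```text
clock: 106.28
position: [0.5084, 0.1184, 0.0908]
tool_rot: [-3.141, -0.001, 0.119]
force: [-7.1, 0.2, 27.2]
grip_width: -0.0001
finger_force: 13.7
```

Emit:
play_rows([
  [[0,0,-0.2],[0,0,0],1],
  [[0,0,-0.6],[0,0,0],1],
  [[0,0,-1],[0,0,0],1],
  [[0,0,-1],[0,0,0],1],
  [[0,0,-1],[0,0,0],1],
  [[0,0,-1],[0,0,0],1],
  [[0,0,-1],[0,0,0],1],
  [[0,0,0],[0,0,0],1],
  [[0,0,0],[0,0,0],1],
])

```text
clock: 107.4
position: [0.5079, 0.1186, 0.2347]
tool_rot: [-3.141, 0.0, 0.119]
force: [0.5, 0.7, -0.4]
grip_width: 0.0001
finger_force: 0.0
```

```bash
python3 - <<'E'
from h import *
lid(); print(bot.job_done())
E
```

```text
{'clock': 107.4, 'position': [0.5079, 0.1186, 0.2347], 'tool_rot': [-3.1414, 0.0003, 0.1194], 'grip_width': 0.0001, 'finger_force': 0.0, 'force': [0.5194, 0.7131, -0.4374]}
out 0.23702049745710757 phi-15.34 28.03360771753832
scene 3041 slope -0.0009 z at hinge, front 0.12 0.1198
side 2526 slope 0.0005 z at hinge, front 0.1175 0.1176
the job is handed in; nothing more can be done
None
```

I handed the job in after about 107 s: the amber spacer is in the tray, all four black discs and the cap are stacked within about 2 mm of the plate's centre, and the hood was lowered slowly to its stop; along the way one misjudged grip pressed on the stack with about 80 N at the fingertips and tilted a disc, and I restacked it before the cap went on.

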